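# Put up the two-tier hanging basket

## Task

Put up the two-tier hanging basket from the drawer: hook the small wire basket over the free middle stretch of the rack's rail, then hook the large wire basket into the loop under the small one, so that both hang level and still in a chain, the large one touching neither the rack nor the ladle and whisk on it. Leave the feeding things in the drawer where they are.

Things in the scene. Friction and masses are not known exactly. Their poses are not given: they have to be found in the camera images.
- drawer: Wooden drawer box fixed on the worktop: front panel (-x side) 90 mm high with a bar handle 35 mm off it, other walls 70 mm high; inside 360 (x) x 500 (y) mm, grey matting 13 mm above the origin (centre of the underside). Back row (x about +65 mm): the two baskets and the lunch box in any order; front row (x about -115 mm): bowl, pot, spoons, all under 82 mm high.
- upper_basket: Small upper tier, white-coated steel wire, 0.12 to 0.2 kg. Tray 90 x 90 mm, floor 43, rim 77 mm above the origin (middle of the underside, z up), on two wire runners along x at y = +-36 mm. Rigid bail of flat strap in the xz plane: legs at x = +-45 up to z = 112, shoulders to 128 mm at the middle, hook above. Starts upright in the drawer, its +x away from the robot within 0.6 rad.
- upper_hook (a point): Point under the crown of the upper basket's hook, where it bears on the rail: 169.5 mm above the basket's origin, on its middle. 5 mm wire: rises at x = -11.5 mm, arches over (top 174.5 mm high), comes down at x = +11.5; 18 mm wide inside.
- upper_tip (a point): Lower end of the upper hook's free tip, (11.5, 0, 154) mm in the basket's frame, pointing down. A bar enters from the basket's +x side through the 26 mm gap between this tip and the shoulder below, then sits up in the hook.
- upper_grip (a point): Middle of the upright strap leg on the upper basket's -x (robot) side, (-45, 0, 95) mm in its frame. The strap is 12 mm wide across y, 5 mm thick, free from 77 to 112 mm.
- upper_loop (a point): Top of the lowest wire of the loop under the upper basket's floor, in its middle, 7 mm above its origin. The loop stands in the basket's yz plane, 5 mm wire, open along x; opening 34 mm high up to the floor, 36 mm wide, narrowing to about 18 mm at the bottom.
- lower_basket: Large lower tier, white-coated steel wire, 0.17 to 0.29 kg. Tray 170 (x) x 110 (y) mm, floor at the origin (middle of the underside, z up), rim 47 mm high. Rigid bail of flat strap in the xz plane: legs at x = +-85 up to z = 94, shoulders to 110 mm at the middle, hook above. Starts upright in the drawer, its +x away from the robot within 0.35 rad.
- lower_hook (a point): Point under the crown of the lower basket's hook, where it bears on the loop: 141.5 mm above the basket's origin, on its middle. 5 mm wire: rises at x = -9.5 mm, arches over (top 146.5 mm high), comes down at x = +9.5; 14 mm wide inside.
- lower_tip (a point): Lower end of the lower hook's free tip, (9.5, 0, 128) mm in the basket's frame, pointing down, 18 mm above the shoulder. The loop's wire enters from the +x side under this tip.
- lower_grip (a point): Middle of the upright strap leg on the lower basket's -x (robot) side, (-85, 0, 72) mm in its frame. The strap is 12 mm wide across y, 5 mm thick, free from 47 to 94 mm.
- rack: Fixed countertop hanging rack: round steel rail 12 mm thick along its y, centre 340 mm high, on posts at y = +-175 mm with feet 120 mm long; under it a drip tray 150 x 328 x 12 mm. Origin: on the worktop under the rail's middle; its +x points away from the robot (yaw -0.8 to -0.4 rad), so the rail is reached from its -x side.
- rail_top (a point): Top of the rail at its middle, 346 mm above the worktop; the free stretch is about 100 mm to either side.
- rack_ladle (a point): Where a ladle hangs on the rail (rail's centre, rack y = -135 mm); it swings, reaches down to 125 mm above the worktop and is 60 mm wide.
- rack_whisk (a point): Where a whisk hangs on the rail (rail's centre, rack y = +135 mm); it swings, reaches down to 120 mm above the worktop and is 50 mm wide.
- lunch_box: Pale green press-button lunch container 144 x 104 x 53 mm, in the back row of the drawer. Leave alone. Origin: middle of the underside.
- snack_pot: White twist-cap snack pot, 76 mm across, 66 mm high, in the front row of the drawer. Leave alone. Origin: middle of the underside.
- bowl: Bamboo bowl, 110 mm across, 50 mm high, in the front row of the drawer. Leave alone. Origin: middle of the underside.
- spoon1: Bent-handle plastic spoon 113 mm long lying in the front row at the drawer's +y end. Leave alone. Origin: on the matting, at the spoon's middle.
- spoon2: Second such spoon.
- spoon3: Third such spoon.
- spoon4: Fourth such spoon.
Not all that is in view belongs to the job. What is shaped like the upper_basket but pink is not meant.

How it is judged:
By the outcome, as a careful person would: the job done as asked, in the order asked, and still so for the second after the job is handed in, with the robot touching nothing.
It also fails if it takes over 72 s, if anything falls off the work surface, if the arm or the gripper's body presses on something with over 40 N, if the wrist force passes 120 N, or if a joint passes its speed limit or range.

## Robot

A 6-joint arm with a two-finger parallel gripper is mounted at the origin on the work surface. World frame = base frame: x ahead of the robot, y to its left, z up, the work surface at z = 0. Lengths are in m, angles in rad, forces in N, time in s.
With the tool pointing down it reaches from about 0.275 to 0.875 m from the base axis. Payload 12.5 kg.
Tool frame: the origin (TCP) lies at the very end of the fingers, on their centre line; the grasp point (between the pads) lies 19 mm behind it; y points along the fingers, z is the direction in which the jaws open and shut, and the axes are right-handed (so a half turn about y gives the same grasp; the last joint's range is limited). The gripper opens to 85 mm and grips with 20 to 120 N. Pads are 22 mm wide; open, the fingers measure 114 mm over their backs; the gripper's body (76 mm by 85 mm) begins 54 mm behind the grasp point. The pads swing forward as they close: fully open they stand 13 mm farther back than shut.
Start: joints at [-1.378, 0.351, 1.652, -0, 1.139, -0.085], TCP at [0.151, -0.529, 0.231] pointing down, gripper open.
Joint ranges: [-2.75, 2.75], [-0.79, 2.1], [0.01, 2.65], [-1.57, 4.71], [0.07, 3.14], [-2.87, 2.87]. Speed limits (rad/s): [2.22, 2.22, 2.79, 3.14, 3.14, 3.14].

## Interface

Orientations are given as a unit quaternion [w, x, y, z].
In Python, from plant import sensors, cams, close_job gives the robot as it stands.
- The arm moves only by the tool servo_tool, never from a script. Its argument "plan" is a list of rows, each an object of numbers: "claw": the closure, from 0 (fully open) to 1 (shut); "dx", "dy", "dz": the shift along the tool's x, y, z in mm; "ax", "ay", "az": the turn, a rotation vector about the tool's x, y, z in degrees. In form: [{"claw": .., "dx": .., "dy": .., "dz": .., "ax": .., "ay": .., "az": ..}, ...]. A call has 1 to 8 rows; each row shifts and turns the commanded pose from where the row before left it, along the tool's axes as they then stand; what a row does not reach is not made up. A row lasts 1/10 s, in which the tool goes at most 50 mm and 8.59 degrees, less where a joint would pass 70% of its speed; a pose out of reach is approached as far as the arm can. A call with a gripper value outside its range is refused whole. The fingers move at their own pace and stop on an object; "grip_force" is the grip in N (left out, the last holds). Time passes only in rows, so rows that do not move let the fingers close. It gives the time, the measured TCP pose, the force and the opening at its end, in the units of the state.
- sensors.state(): the state, without advancing time (a new reading comes with each control period).
- cams.capture(name): name is "scene" or "top" or "wrist"; returns (picture, depth): 420x560x3 uint8, red, green, blue; 420x560 float32, m along the optical axis (not along the pixel's ray), 0 where there is no reading.
- cams.get_calibration(name): a dict with "vfov" (degrees; the focal length in pixels is half the picture's height over the tangent of half this angle, whatever the lens; pixels are square), "cx", "cy" (the principal point, pixels), "world_from_camera" (4x4, takes a point from camera to world coordinates); the wrist camera has in their place "hand_eye" (4x4, takes a point from camera to tool coordinates, whose origin is the TCP and whose axes are the tool frame's). Camera axes: x right, y up, looking along -z (the intrinsics and any distortion apply to the point x, -y, -z); pixel columns grow to the right and rows downward; lengths in m; the calibration is good to about 2 mm. A picture is of the moment at which its call begins: read the wrist's pose just before it. get_calibration takes no time and is no camera call.
- close_job(): hands the job in, once; it reports no verdict.
The state is a dict: "t": time; "joints": joint angles; "dq": joint speeds; "tau": joint torques, N m; "position": TCP position; "ee_rot": TCP orientation; "ft_force": force on the tool from outside, world axes, zero at the start; "wrist_torque": the same for the moment, N m; "grip_width": finger opening in m.
Only numpy, scipy, OpenCV 4.12 (cv2) and the standard library are available. Lean on these libraries where they do the work, as an engineer would, in place of code of your own. Each camera call takes 0.05 s, during which the arm holds its last target.

## Working session

There is one attempt and no reset: what is moved stays moved. The work goes in short steps, Python scripts to look and compute and a tool call to move; the robot and the scene stay as the last step left them, time stands still between calls to the robot, and variables do not carry over. Pictures are saved under pics/ and viewed, and the job is handed in when it is done.

Besides the shell and the picture viewer there is one more tool, called after "Call:" as name([rows], argument=value, ...), one row to a line, values as JSON. servo_tool: Moves the arm, as the interface text tells. Its arguments: {"type":"object","properties":{"plan":{"type":"array","items":{"type":"object","properties":{"claw":{"type":"number"},"dx":{"type":"number"},"dy":{"type":"number"},"dz":{"type":"number"},"ax":{"type":"number"},"ay":{"type":"number"},"az":{"type":"number"}}}},"grip_force":{"type":"number"}},"required":["plan"]}

```bash
ls; mkdir -p pics
cat > h.py <<'E'
import numpy as np, cv2
from plant import sensors, cams
from scipy.spatial.transform import Rotation as R
def q2R(q): return R.from_quat([q[1],q[2],q[3],q[0]]).as_matrix()
def toolT():
    s=sensors.state(); T=np.eye(4); T[:3,:3]=q2R(s['ee_rot']); T[:3,3]=s['position']; return T
def cap(name,tag):
    T=toolT(); c=cams.get_calibration(name); p,d=cams.capture(name)
    W=c['world_from_camera'] if 'world_from_camera' in c else T@np.array(c['hand_eye'])
    W=np.array(W); cv2.imwrite(f'pics/{tag}.png',p[:,:,::-1]); np.savez(f'pics/{tag}.npz',p=p,d=d,W=W,cx=c['cx'],cy=c['cy'],f=210/np.tan(np.radians(c['vfov'])/2))
    return load(tag)
def load(tag):
    z=np.load(f'pics/{tag}.npz'); return {k:z[k] for k in z}
def cloud(z):
    d=z['d']; h,w=d.shape; u,v=np.meshgrid(np.arange(w),np.arange(h))
    x=(u-z['cx'])/z['f']*d; y=(v-z['cy'])/z['f']*d
    P=np.stack([x,-y,-d],-1)@z['W'][:3,:3].T+z['W'][:3,3]; P[d==0]=np.nan; return P
def proj(z,P):
    P=np.atleast_2d(P); q=(P-z['W'][:3,3])@z['W'][:3,:3]
    return np.stack([z['cx']+z['f']*q[:,0]/-q[:,2], z['cy']-z['f']*q[:,1]/-q[:,2]],-1)
E
python3 - <<'E'
from h import *
for n in ['scene','top']:
    print(n,cams.get_calibration(n)); cap(n,n+'0')
print(cams.get_calibration('wrist'))
print(sensors.state())
E
```

```text
pics
scene {'vfov': 45.986868572382065, 'cx': 283.2045826099645, 'cy': 211.04467647450622, 'world_from_camera': array([[-8.15627515e-01, -3.44740547e-01,  4.64656553e-01,
         1.33996695e+00],
       [ 5.78576573e-01, -4.84662524e-01,  6.56011728e-01,
         9.59657597e-01],
       [-9.52224542e-04,  8.03900611e-01,  5.94762894e-01,
         1.17912909e+00],
       [ 0.00000000e+00,  0.00000000e+00,  0.00000000e+00,
         1.00000000e+00]])}
top {'vfov': 51.89175431261262, 'cx': 275.6256273767801, 'cy': 210.7400171116378, 'world_from_camera': array([[ 0.02581185,  0.9853204 , -0.16875266,  0.44414678],
       [-0.99958957,  0.02334086, -0.01661029, -0.06885201],
       [-0.01242763,  0.16911214,  0.98551846,  1.34713352],
       [ 0.        ,  0.        ,  0.        ,  1.        ]])}
{'vfov': 60.448218697224604, 'cx': 278.3732398241435, 'cy': 214.2718087290269, 'hand_eye': array([[ 6.79798592e-04, -9.60214725e-01, -2.79261918e-01,
        -7.02415202e-02],
       [-6.55856738e-04,  2.79261494e-01, -9.60214865e-01,
        -1.43031256e-01],
       [ 9.99999554e-01,  8.35908524e-04, -4.39921727e-04,
         1.18397634e-03],
       [ 0.00000000e+00,  0.00000000e+00,  0.00000000e+00,
         1.00000000e+00]])}
{'t': 0.1, 'joints': array([-1.37758754e+00,  3.51234506e-01,  1.65236500e+00,  3.84701126e-05,
        1.13910563e+00, -8.45944678e-02]), 'dq': array([-0.00119571, -0.00084609, -0.00201825, -0.00344243, -0.00074404,
        0.00095151]), 'tau': array([ 1.08000822e-03, -5.06830323e+01, -2.91878361e+01, -3.30069327e-05,
        2.68228257e-03, -8.13194333e-06]), 'position': array([ 0.15081219, -0.52860451,  0.23078183]), 'ee_rot': array([ 0.09788808, -0.09790611,  0.7006905 , -0.69990367]), 'ft_force': array([ 0.55953772, -0.29539322, -0.22897025]), 'wrist_torque': array([ 0.03983249, -0.00354169, -0.02036782]), 'grip_width': 0.08547592793413326}
```

View pics/scene0.png

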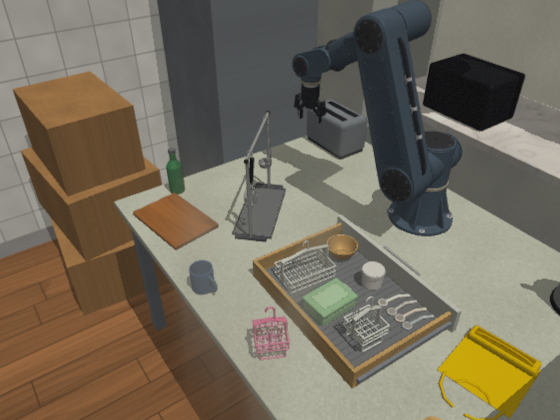

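View pics/top0.png

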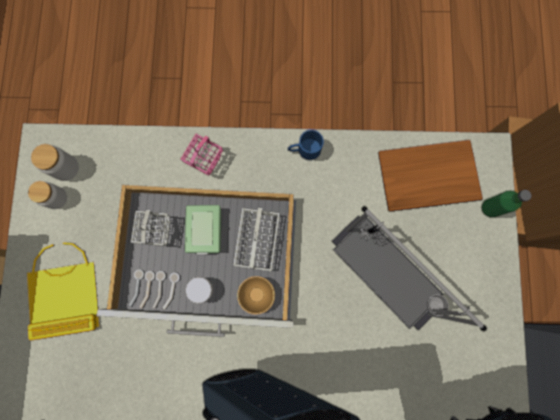

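Run:
```python
from h import *
z=load('top0'); P=cloud(z)
m=(np.abs(P[...,2]-0.343)<0.012)
m[:, :300]=0; m[:180]=0
ys,xs=np.where(m); print(len(xs)); 
pts=P[m]; 
ok=(pts[:,0]>0.05)&(pts[:,0]<0.7)&(pts[:,1]<-0.2); pts=pts[ok]; 
print(pts.min(0),pts.max(0))
l=cv2.fitLine(pts[:,:2].astype(np.float32),cv2.DIST_HUBER,0,.01,.01).ravel();print(l, pts[:,2].mean())
t=(pts[:,:2]-l[2:])@l[:2];print(t.min(),t.max()); 
for e in np.percentile(t,[0,1,99,100]): print(l[2:]+e*l[:2])
s=load('scene0')
# crops
p=z['p'];cv2.imwrite('pics/c1.png',cv2.resize(p[180:330,95:300,::-1],None,fx=3.8,fy=3.8,interpolation=cv2.INTER_CUBIC))
cv2.imwrite('pics/c2.png',cv2.resize(s['p'][215:385,245:465,::-1],None,fx=3.5,fy=3.5,interpolation=cv2.INTER_CUBIC))
cv2.imwrite('pics/c3.png',cv2.resize(s['p'][95:245,220:320,::-1],None,fx=4,fy=4,interpolation=cv2.INTER_CUBIC))
```

```text
1020
[ 0.16508135 -0.52915507  0.33120675] [ 0.63206812 -0.25257035  0.35319267]
[ 0.70810175  0.7061104   0.5311831  -0.35356623] 0.3458244291116504
-0.36937718589613794 0.14090309781422786
[ 0.26962649 -0.61438731]
[ 0.35981377 -0.52445366]
[ 0.62748102 -0.25753914]
[ 0.63095685 -0.25407308]
```

View pics/c1.png

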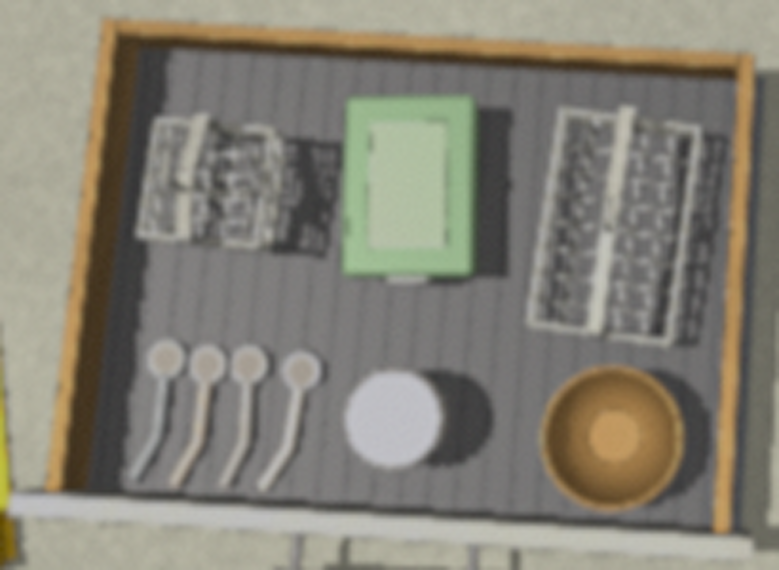

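View pics/c2.png

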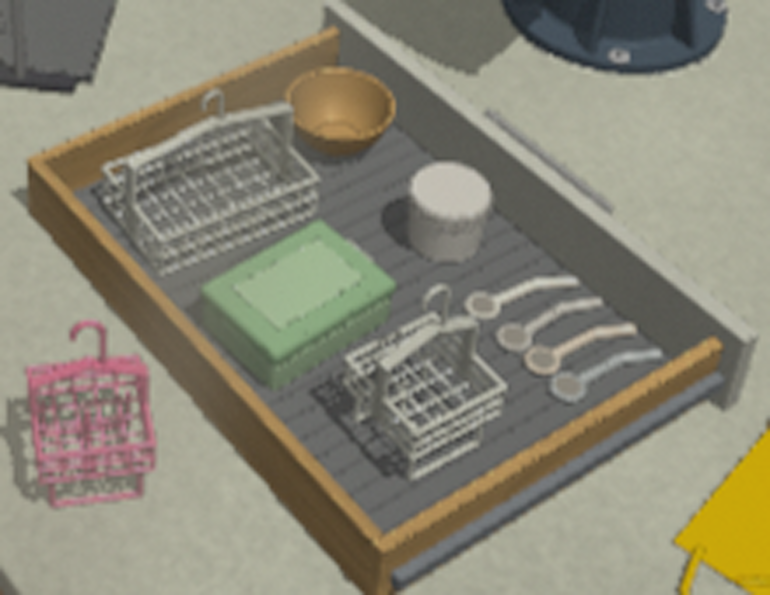

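View pics/c3.png

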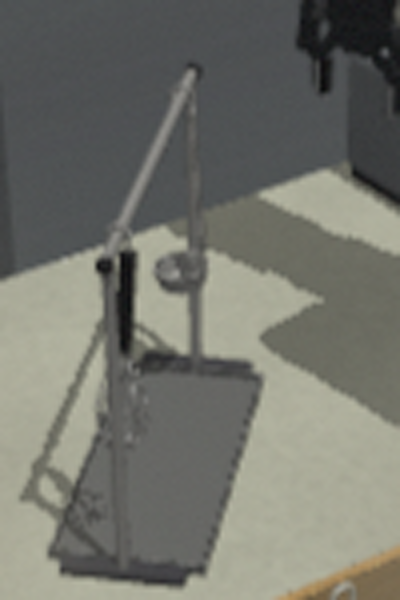

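Run:
```python
from h import *
z=load('top0'); P=cloud(z); s=load('scene0'); Q=cloud(s)
for n,(u,v) in dict(drTL=(125,187),drTR=(292,196),handle=(200,333),panL=(100,314),panR=(296,322),lunch=(202,228),mat=(185,260),bowl=(256,295),table=(320,250)).items():
    print(n,P[v-1:v+2,u-1:u+2].reshape(-1,3).mean(0).round(3))
hs=z['p'].astype(int); w=(hs.min(-1)>120)&(hs.max(-1)-hs.min(-1)<30)
for n,(a,b,c,d) in dict(small=(128,180,205,250),large=(232,290,205,275)).items():
    for zz in [.02,.06,.09,.11,.13,.15,.17]:
        sub=P[c:d,a:b].reshape(-1,3); k=np.abs(sub[:,2]-zz)<.01
        if k.sum(): print(n,zz,k.sum(),np.median(sub[k],0).round(3),sub[k].min(0).round(3),sub[k].max(0).round(3))
# scene hooks
for n,(u,v) in dict(small=(245+437/3.5,215+290/3.5),large=(245+212/3.5,215+95/3.5)).items():
    u=int(round(u));v=int(round(v)); sub=Q[v-5:v+6,u-6:u+7].reshape(-1,3); k=sub[:,2]>np.nanmax(sub[:,2])-.012; print(n,sub[k].round(3))
```

```text
drTL [0.725 0.413 0.071]
drTR [ 0.714 -0.096  0.046]
handle [0.301 0.162 0.06 ]
panL [0.349 0.446 0.09 ]
panR [ 0.334 -0.117  0.002]
lunch [nan nan nan]
mat [0.512 0.229 0.014]
bowl [0.412 0.006 0.018]
table [nan nan nan]
small 0.02 1485 [0.615 0.324 0.014] [0.541 0.249 0.01 ] [0.684 0.417 0.03 ]
small 0.06 253 [0.601 0.316 0.061] [0.552 0.275 0.051] [0.648 0.374 0.07 ]
small 0.09 205 [0.601 0.318 0.091] [0.552 0.275 0.08 ] [0.65  0.374 0.1  ]
small 0.11 7 [0.644 0.317 0.109] [0.555 0.315 0.101] [0.647 0.322 0.117]
small 0.13 127 [0.59  0.324 0.132] [0.554 0.315 0.12 ] [0.647 0.334 0.14 ]
small 0.15 24 [0.601 0.323 0.141] [0.587 0.318 0.14 ] [0.612 0.33  0.156]
small 0.17 8 [0.59  0.323 0.173] [0.587 0.321 0.162] [0.613 0.325 0.179]
large 0.02 3070 [ 0.581 -0.004  0.015] [ 0.473 -0.085  0.01 ] [0.692 0.091 0.025]
large 0.06 366 [ 0.567 -0.025  0.062] [ 0.479 -0.091  0.051] [0.673 0.075 0.07 ]
large 0.09 1 [0.493 0.013 0.094] [0.493 0.013 0.094] [0.493 0.013 0.094]
large 0.11 192 [0.561 0.01  0.114] [ 0.492 -0.006  0.103] [0.664 0.024 0.12 ]
large 0.13 51 [0.577 0.008 0.123] [0.54  0.001 0.12 ] [0.623 0.017 0.136]
large 0.15 9 [0.573 0.01  0.155] [0.567 0.007 0.152] [0.587 0.012 0.16 ]
large 0.17 5 [0.578 0.009 0.161] [0.57  0.007 0.16 ] [0.584 0.009 0.161]
small [[0.603 0.323 0.188]
 [0.6   0.324 0.187]
 [0.596 0.325 0.185]
 [0.593 0.325 0.183]
 [0.606 0.323 0.185]
 [0.604 0.325 0.186]
 [0.601 0.326 0.185]
 [0.6   0.328 0.186]
 [0.595 0.327 0.182]
 [0.608 0.321 0.181]
 [0.607 0.325 0.184]
 [0.604 0.326 0.183]
 [0.591 0.328 0.177]
 [0.612 0.322 0.181]
 [0.608 0.325 0.181]
 [0.612 0.323 0.178]
 [0.612 0.326 0.18 ]
 [0.614 0.325 0.176]]
large [[0.576 0.007 0.157]
 [0.571 0.006 0.155]
 [0.588 0.012 0.162]
 [0.579 0.007 0.155]
 [0.579 0.011 0.158]
 [0.575 0.011 0.156]
 [0.569 0.009 0.151]
 [0.585 0.004 0.152]
 [0.584 0.007 0.153]
 [0.591 0.011 0.155]
 [0.592 0.012 0.152]]
```

Run:
```python
from h import *
for tag in ['top0','scene0']:
  z=load(tag); P=cloud(z).reshape(-1,3)
  for n,c,z0,z1,r in [('small',(.6,.324),.116,.145,.06),('large',(.578,.009),.1,.125,.1)]:
    k=(np.hypot(P[:,0]-c[0],P[:,1]-c[1])<r)&(P[:,2]>z0)&(P[:,2]<z1)
    q=P[k]; l=cv2.fitLine(q[:,:2].astype(np.float32),cv2.DIST_HUBER,0,.01,.01).ravel()
    d=l[:2]*np.sign(l[0]); t=(q[:,:2]-l[2:])@d
    print(tag,n,k.sum(),'yaw',np.arctan2(d[1],d[0]).round(3),'ends',[(l[2:]+e*d).round(4) for e in (t.min(),t.max())],'len',np.ptp(t).round(4),'at',(l[2:]+d*(t.max()+t.min())/2).round(4))
```

```text
top0 small 149 yaw -0.073 ends [array([0.5537, 0.3274]), array([0.647 , 0.3206])] len 0.0935 at [0.6004 0.324 ]
top0 large 236 yaw -0.116 ends [array([0.4916, 0.0187]), array([ 0.6643, -0.0013])] len 0.1738 at [0.5779 0.0087]
scene0 small 137 yaw -0.074 ends [array([0.5535, 0.3286]), array([0.65  , 0.3215])] len 0.0968 at [0.6017 0.3251]
scene0 large 159 yaw -0.118 ends [array([0.4933, 0.0195]), array([ 0.6654, -0.0009])] len 0.1733 at [0.5794 0.0093]
```

```bash
cat >> h.py <<'E'
import json
def target(grip,yaw,th,roll=0):
    """tool pose with grasp point at grip; th below horizontal (rad)"""
    c,s=np.cos,np.sin
    y=np.array([c(th)*c(yaw),c(th)*s(yaw),-s(th)]); zt=np.array([s(yaw),-c(yaw),0.]); x=np.cross(y,zt)
    T=np.eye(4); T[:3,:3]=np.stack([x,y,zt],1); T[:3,3]=np.array(grip)+0.019*y; return T
def rows(T1,n=None,T0=None,dm=1,da=1,claw=None,show=True,vmax=45,amax=8.2):
    T=toolT() if T0 is None else T0.copy(); dp=T1[:3,3]-T[:3,3]; dr=(R.from_matrix(T1[:3,:3])*R.from_matrix(T[:3,:3]).inv()).as_rotvec()
    if n is None: n=max(1,int(np.ceil(max(np.linalg.norm(dp)*1000/vmax,np.degrees(np.linalg.norm(dr))/amax))))
    p0=T[:3,3].copy(); R0=R.from_matrix(T[:3,:3]); out=[]
    for i in range(1,n+1):
        Pt=p0+dp*i/n; Rt=(R.from_rotvec(dr*i/n)*R0).as_matrix()
        d=np.round(T[:3,:3].T@(Pt-T[:3,3])*1000/dm)*dm
        a=np.round(np.degrees(R.from_matrix(T[:3,:3].T@Rt).as_rotvec())/da)*da
        r={}
        if claw is not None: r['claw']=claw
        for k,v in zip(['dx','dy','dz','ax','ay','az'],list(d)+list(a)):
            if v: r[k]=round(float(v),2)
        out.append(r); Tn=np.eye(4); Tn[:3,3]=T[:3,3]+T[:3,:3]@d/1000; Tn[:3,:3]=T[:3,:3]@R.from_rotvec(np.radians(a)).as_matrix(); T=Tn
    if show:
        for j in range(0,n,8): print(json.dumps(out[j:j+8]).replace('.0,',',').replace('.0}','}'))
    return T
def info():
    s=sensors.state(); print('t',round(s['t'],2),'pos',s['position'].round(4),'w',round(s['grip_width'],4),'F',s['ft_force'].round(2)); print(q2R(s['ee_rot']).round(3).tolist(), s['joints'].round(2))
E
python3 - <<'E'
from h import *
info()
Rd=toolT()
T=Rd.copy(); T[2,3]=.40; T[0,3]=.2;T[1,3]=-.45
T=rows(T)
print('--')
# look pose for small basket: camera pre-grasp
psi=-.073;th=np.radians(40)
g=np.array([.601-.045*np.cos(psi),.3245-.045*np.sin(psi),.112])
t=target(g,psi,th); t[:3,3]+= -t[:3,1]*.12+np.array([0,0,.06]); print(t.round(3)); 
mid=np.eye(4); mid=target([.36,-.05,.40],-.15,np.radians(55))
T=rows(mid,T0=T); print('--'); T=rows(t,T0=T)
E
```

```text
t 0.1 pos [ 0.1508 -0.5286  0.2308] w 0.0855 F [ 0.56 -0.3  -0.23]
[[-0.962, -0.0, 0.274], [-0.274, 0.001, -0.962], [-0.0, -1.0, -0.001]] [-1.38  0.35  1.65  0.    1.14 -0.08]
[{"dx": -14, "dy": -34, "dz": -12}, {"dx": -14, "dy": -34, "dz": -13}, {"dx": -13, "dy": -33, "dz": -12}, {"dx": -14, "dy": -34, "dz": -13}, {"dx": -14, "dy": -34, "dz": -12}]
--
[[-0.641  0.764 -0.073  0.479]
 [ 0.047 -0.056 -0.997  0.333]
 [-0.766 -0.643  0.     0.237]
 [ 0.     0.     0.     1.   ]]
[{"dx": -27, "dy": 2, "dz": -34, "ax": 1, "ay": 2, "az": 3}, {"dx": -26, "dy": 2, "dz": -34, "ax": 1, "ay": 3, "az": 4}, {"dx": -24, "dy": 4, "dz": -36, "ay": 2, "az": 3}, {"dx": -23, "dy": 4, "dz": -37, "ax": 1, "ay": 3, "az": 4}, {"dx": -20, "dy": 6, "dz": -38, "ax": 1, "ay": 2, "az": 3}, {"dx": -19, "dy": 6, "dz": -39, "ay": 2, "az": 4}, {"dx": -16, "dy": 7, "dz": -39, "ax": 1, "ay": 3, "az": 3}, {"dx": -15, "dy": 7, "dz": -41, "ax": 1, "ay": 2, "az": 4}]
[{"dx": -12, "dy": 8, "dz": -41, "ax": 1, "ay": 2, "az": 3}, {"dx": -10, "dy": 7, "dz": -41, "ax": 1, "ay": 3, "az": 3}]
--
[{"dx": 4, "dy": 15, "dz": -40, "az": 2}, {"dx": 5, "dy": 14, "dz": -40, "ax": -1, "ay": -1, "az": 1}, {"dx": 5, "dy": 15, "dz": -39, "az": 2}, {"dx": 5, "dy": 15, "dz": -40, "az": 1}, {"dx": 5, "dy": 15, "dz": -39, "ax": -1, "ay": -1, "az": 2}, {"dx": 5, "dy": 15, "dz": -40, "az": 1}, {"dx": 6, "dy": 15, "dz": -39, "az": 2}, {"dx": 6, "dy": 15, "dz": -40, "ax": -1, "ay": -1, "az": 1}]
[{"dx": 5, "dy": 16, "dz": -39, "az": 2}, {"dx": 6, "dy": 15, "dz": -39, "az": 1}]
```

Call:
servo_tool([
  {"dx": -14,"dy": -34,"dz": -12},
  {"dx": -14,"dy": -34,"dz": -13},
  {"dx": -13,"dy": -33,"dz": -12},
  {"dx": -14,"dy": -34,"dz": -13},
  {"dx": -14,"dy": -34,"dz": -12},
  {"dx": -27,"dy": 2,"dz": -34,"ax": 1,"ay": 2,"az": 3},
  {"dx": -26,"dy": 2,"dz": -34,"ax": 1,"ay": 3,"az": 4},
  {"dx": -24,"dy": 4,"dz": -36,"ay": 2,"az": 3},
])

```text
validation failed for argument at $.pl...
```

Call:
servo_tool([
  {"dx": -23,"dy": 4,"dz": -37,"ax": 1,"ay": 3,"az": 4},
  {"dx": -20,"dy": 6,"dz": -38,"ax": 1,"ay": 2,"az": 3},
  {"dx": -19,"dy": 6,"dz": -39,"ay": 2,"az": 4},
  {"dx": -16,"dy": 7,"dz": -39,"ax": 1,"ay": 3,"az": 3},
  {"dx": -15,"dy": 7,"dz": -41,"ax": 1,"ay": 2,"az": 4},
  {"dx": -12,"dy": 8,"dz": -41,"ax": 1,"ay": 2,"az": 3},
  {"dx": -10,"dy": 7,"dz": -41,"ax": 1,"ay": 3,"az": 3},
])

```text
validation failed for argument at $.pl...
```

Run:
```python
from h import *
info()
psi=-.073;th=np.radians(40)
g=np.array([.601-.045*np.cos(psi),.3245-.045*np.sin(psi),.112])
t=target(g,psi,th); t[:3,3]+= -t[:3,1]*.12+np.array([0,0,.06])
T=rows(t,claw=.45)
```

```text
t 0.1 pos [ 0.1508 -0.5286  0.2308] w 0.0855 F [ 0.56 -0.3  -0.23]
[[-0.962, -0.0, 0.274], [-0.274, 0.001, -0.962], [-0.0, -1.0, -0.001]] [-1.38  0.35  1.65  0.    1.14 -0.08]
[{"claw": 0.45, "dx": -26, "dz": -35, "ay": 1, "az": 2}, {"claw": 0.45, "dx": -26, "dz": -36, "ax": 1, "ay": 1, "az": 3}, {"claw": 0.45, "dx": -25, "dy": 2, "dz": -36, "ay": 1, "az": 2}, {"claw": 0.45, "dx": -24, "dy": 2, "dz": -36, "ax": 1, "ay": 1, "az": 2}, {"claw": 0.45, "dx": -24, "dy": 2, "dz": -37, "az": 3}, {"claw": 0.45, "dx": -23, "dy": 4, "dz": -37, "ay": 1, "az": 2}, {"claw": 0.45, "dx": -23, "dy": 4, "dz": -38, "ax": 1, "ay": 1, "az": 3}, {"claw": 0.45, "dx": -21, "dy": 5, "dz": -38, "ay": 1, "az": 2}]
[{"claw": 0.45, "dx": -21, "dy": 6, "dz": -38, "ax": 1, "ay": 1, "az": 2}, {"claw": 0.45, "dx": -20, "dy": 6, "dz": -39, "ay": 1, "az": 3}, {"claw": 0.45, "dx": -19, "dy": 7, "dz": -39, "ax": 1, "ay": 1, "az": 2}, {"claw": 0.45, "dx": -18, "dy": 6, "dz": -39, "ay": 1, "az": 2}, {"claw": 0.45, "dx": -17, "dy": 8, "dz": -40, "ay": 1, "az": 3}, {"claw": 0.45, "dx": -16, "dy": 8, "dz": -40, "ax": 1, "az": 2}, {"claw": 0.45, "dx": -16, "dy": 8, "dz": -40, "ay": 1, "az": 2}, {"claw": 0.45, "dx": -15, "dy": 9, "dz": -41, "ax": 1, "ay": 1, "az": 3}]
[{"claw": 0.45, "dx": -14, "dy": 8, "dz": -41, "ay": 1, "az": 2}, {"claw": 0.45, "dx": -12, "dy": 9, "dz": -41, "ax": 1, "ay": 1, "az": 2}, {"claw": 0.45, "dx": -12, "dy": 9, "dz": -41, "ay": 1, "az": 3}, {"claw": 0.45, "dx": -10, "dy": 9, "dz": -42, "ay": 1, "az": 2}, {"claw": 0.45, "dx": -9, "dy": 10, "dz": -42, "ax": 1, "ay": 1, "az": 2}]
```

Run:
```python
s=open('h.py').read()
s=s.replace("            if v: r[k]","            r[k]").replace(".replace('.0,',',').replace('.0}','}')",".replace('.0,',',').replace('.0}','}').replace('-0,','0,').replace('-0}','0}')").replace("claw=None,show","claw=0,show")
open('h.py','w').write(s)
```

Call:
servo_tool([
  {"claw": 0,"dx": -14,"dy": -34,"dz": -12,"ax": 0,"ay": 0,"az": 0},
  {"claw": 0,"dx": -14,"dy": -34,"dz": -13,"ax": 0,"ay": 0,"az": 0},
  {"claw": 0,"dx": -13,"dy": -33,"dz": -12,"ax": 0,"ay": 0,"az": 0},
  {"claw": 0,"dx": -14,"dy": -34,"dz": -13,"ax": 0,"ay": 0,"az": 0},
  {"claw": 0,"dx": -14,"dy": -34,"dz": -12,"ax": 0,"ay": 0,"az": 0},
  {"claw": 0,"dx": -27,"dy": 2,"dz": -34,"ax": 1,"ay": 2,"az": 3},
  {"claw": 0,"dx": -26,"dy": 2,"dz": -34,"ax": 1,"ay": 3,"az": 4},
  {"claw": 0,"dx": -24,"dy": 4,"dz": -36,"ax": 0,"ay": 2,"az": 3},
])

```text
t: 0.9
position: [0.2515, -0.3295, 0.3949]
ee_rot: [-0.118, -0.01, -0.699, 0.706]
ft_force: [0.9, -0.3, -0.1]
grip_width: 0.0854
```

Call:
servo_tool([
  {"claw": 0,"dx": -23,"dy": 4,"dz": -37,"ax": 1,"ay": 3,"az": 4},
  {"claw": 0,"dx": -20,"dy": 6,"dz": -38,"ax": 1,"ay": 2,"az": 3},
  {"claw": 0,"dx": -19,"dy": 6,"dz": -39,"ax": 0,"ay": 2,"az": 4},
  {"claw": 0,"dx": -16,"dy": 7,"dz": -39,"ax": 1,"ay": 3,"az": 3},
  {"claw": 0,"dx": -15,"dy": 7,"dz": -41,"ax": 1,"ay": 2,"az": 4},
  {"claw": 0,"dx": -12,"dy": 8,"dz": -41,"ax": 1,"ay": 2,"az": 3},
  {"claw": 0,"dx": -10,"dy": 7,"dz": -41,"ax": 1,"ay": 3,"az": 3},
])

```text
t: 1.6
position: [0.3649, -0.0642, 0.3842]
ee_rot: [-0.155, -0.251, -0.657, 0.694]
ft_force: [0.9, -1.6, 0.8]
grip_width: 0.0858
```

Run:
```python
from h import *
info()
psi=-.073;th=np.radians(40)
g=np.array([.601-.045*np.cos(psi),.3245-.045*np.sin(psi),.112])
t=target(g,psi,th); t[:3,3]+= -t[:3,1]*.12+np.array([0,0,.06])
T=rows(t,claw=.45)
```

```text
t 1.6 pos [ 0.3649 -0.0642  0.3842] w 0.0858 F [ 0.92 -1.58  0.81]
[[-0.826, 0.545, -0.145], [0.115, -0.09, -0.989], [-0.552, -0.834, 0.011]] [-0.39 -0.45  2.14  0.16  0.88  1.26]
[{"claw": 0.45, "dx": 3, "dy": 15, "dz": -41, "ax": 0, "ay": 0, "az": 2}, {"claw": 0.45, "dx": 4, "dy": 15, "dz": -41, "ax": -1, "ay": -1, "az": 1}, {"claw": 0.45, "dx": 3, "dy": 15, "dz": -41, "ax": 0, "ay": 0, "az": 2}, {"claw": 0.45, "dx": 4, "dy": 15, "dz": -41, "ax": 0, "ay": 0, "az": 2}, {"claw": 0.45, "dx": 5, "dy": 16, "dz": -41, "ax": -1, "ay": 0, "az": 1}, {"claw": 0.45, "dx": 4, "dy": 15, "dz": -41, "ax": 0, "ay": -1, "az": 2}, {"claw": 0.45, "dx": 5, "dy": 16, "dz": -41, "ax": 0, "ay": 0, "az": 2}, {"claw": 0.45, "dx": 5, "dy": 16, "dz": -40, "ax": -1, "ay": 0, "az": 1}]
[{"claw": 0.45, "dx": 5, "dy": 16, "dz": -41, "ax": 0, "ay": 0, "az": 2}, {"claw": 0.45, "dx": 6, "dy": 16, "dz": -40, "ax": 0, "ay": -1, "az": 1}]
```

Call:
servo_tool([
  {"claw": 0.45,"dx": 3,"dy": 15,"dz": -41,"ax": 0,"ay": 0,"az": 2},
  {"claw": 0.45,"dx": 4,"dy": 15,"dz": -41,"ax": -1,"ay": -1,"az": 1},
  {"claw": 0.45,"dx": 3,"dy": 15,"dz": -41,"ax": 0,"ay": 0,"az": 2},
  {"claw": 0.45,"dx": 4,"dy": 15,"dz": -41,"ax": 0,"ay": 0,"az": 2},
  {"claw": 0.45,"dx": 5,"dy": 16,"dz": -41,"ax": -1,"ay": 0,"az": 1},
  {"claw": 0.45,"dx": 4,"dy": 15,"dz": -41,"ax": 0,"ay": -1,"az": 2},
  {"claw": 0.45,"dx": 5,"dy": 16,"dz": -41,"ax": 0,"ay": 0,"az": 2},
  {"claw": 0.45,"dx": 5,"dy": 16,"dz": -40,"ax": -1,"ay": 0,"az": 1},
])

```text
t: 2.4
position: [0.4437, 0.1946, 0.2843]
ee_rot: [-0.229, -0.288, -0.644, 0.671]
ft_force: [0.8, -1.3, -0.6]
grip_width: 0.0466
```

Call:
servo_tool([
  {"claw": 0.45,"dx": 5,"dy": 16,"dz": -41,"ax": 0,"ay": 0,"az": 2},
  {"claw": 0.45,"dx": 6,"dy": 16,"dz": -40,"ax": 0,"ay": -1,"az": 1},
  {"claw": 0.45,"dx": 0,"dy": 0,"dz": 0,"ax": 0,"ay": 0,"az": 0},
  {"claw": 0.45,"dx": 0,"dy": 0,"dz": 0,"ax": 0,"ay": 0,"az": 0},
])

```text
t: 2.8
position: [0.478, 0.255, 0.2859]
ee_rot: [-0.24, -0.271, -0.648, 0.67]
ft_force: [-0.4, -0.0, 0.0]
grip_width: 0.0472
```

Run:
```python
from h import *
info(); z=cap('wrist','w1'); info()
P=cloud(z).reshape(-1,3)
for n,c,z0,z1,r in [('small',(.6,.324),.116,.145,.06)]:
    k=(np.hypot(P[:,0]-c[0],P[:,1]-c[1])<r)&(P[:,2]>z0)&(P[:,2]<z1)
    q=P[k]; l=cv2.fitLine(q[:,:2].astype(np.float32),cv2.DIST_HUBER,0,.01,.01).ravel()
    d=l[:2]*np.sign(l[0]); t=(q[:,:2]-l[2:])@d
    print(n,k.sum(),'yaw',np.arctan2(d[1],d[0]).round(3),'ends',[(l[2:]+e*d).round(4) for e in (t.min(),t.max())],'len',np.ptp(t).round(4),'at',(l[2:]+d*(t.max()+t.min())/2).round(4),q[:,2].max())
k=(np.hypot(P[:,0]-.556,P[:,1]-.328)<.02)&(P[:,2]>.095)&(P[:,2]<.124); print(np.median(P[k],0),P[k].min(0),P[k].max(0))
```

```text
t 2.8 pos [0.478  0.255  0.2859] w 0.0472 F [-0.4  -0.04  0.03]
[[-0.738, 0.673, -0.052], [0.029, -0.046, -0.999], [-0.675, -0.738, 0.015]] [ 0.61  0.09  2.02 -0.87  0.59  2.87]
t 2.85 pos [0.4778 0.2544 0.2861] w 0.0467 F [-0.65 -0.52 -0.13]
[[-0.737, 0.673, -0.053], [0.029, -0.046, -0.999], [-0.675, -0.738, 0.014]] [ 0.61  0.09  2.02 -0.87  0.59  2.87]
small 1117 yaw -0.076 ends [array([0.5517, 0.326 ]), array([0.6474, 0.3187])] len 0.096 at [0.5996 0.3224] 0.14490827791972144
[0.55237267 0.32500564 0.11093219] [0.55157392 0.31996663 0.09582231] [0.55622336 0.33245759 0.12394925]
```

View pics/w1.png

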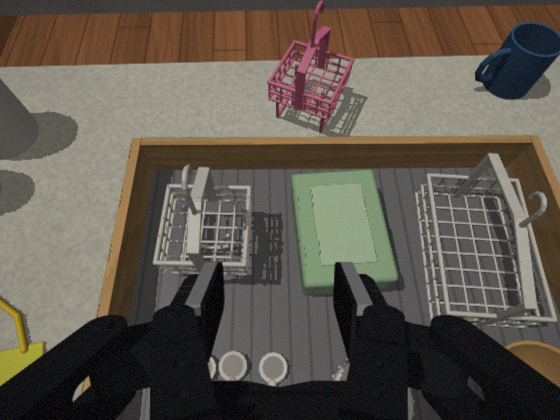

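```bash
cat > kin.py <<'E'
from h import *
from scipy.optimize import least_squares
s=sensors.state()
D=[([-1.37758754,.351234506,1.652365,0,1.13910563,-.0845944678],[.15081219,-.52860451,.23078183],[ 0.09788808, -0.09790611,  0.7006905 , -0.69990367]),
([-0.39,-0.45,2.14,0.16,0.88,1.26],[ 0.3649,-0.0642,0.3842],[-0.155, -0.251, -0.657, 0.694]),
([0.61,0.09,2.02,-0.87,0.59,2.87],[0.478,0.255,0.2859],[-0.24, -0.271, -0.648, 0.67])]
def rot(j,s4,s6,C,o6):
    return (R.from_euler('ZYZYZ',[j[0],j[1]+j[2],s4*j[3],j[4],s6*j[5]+o6])).as_matrix()@C
C0=np.array([[0,0,1],[1,0,0],[0,1,0.]]).T  # placeholder: tool y = wrist z
# tool y = local z; tool x=local y? choose tool z=local x, tool x=local y
C=np.zeros((3,3)); C[1,0]=1; C[2,1]=1; C[0,2]=1
def fitrot():
    best=None
    for s4 in (1,-1):
        for s6 in (1,-1):
            for o in np.arange(4)*np.pi/2:
                e=sum(R.from_matrix(rot(j,s4,s6,C,o).T@q2R(q)).magnitude() for j,p,q in D)
                if best is None or e<best[0]: best=(e,s4,s6,o)
    return best
B=fitrot()
def fk(j,p):
    Rm=rot(j,B[1],B[2],C,B[3]); a1,h,l2,l3,L=p
    r=a1+l2*np.sin(j[1])+l3*np.sin(j[1]+j[2]); z=h+l2*np.cos(j[1])+l3*np.cos(j[1]+j[2])
    return Rm,np.array([r*np.cos(j[0]),r*np.sin(j[0]),z])+L*Rm[:,1]
if __name__=='__main__':
    print(B)
    fn=lambda p: np.concatenate([fk(j,p)[1]-np.array(x) for j,x,q in D])
    o=least_squares(fn,[0,.3,.4,.4,.25]); print(o.x,o.cost,o.fun.round(4))
E
python3 kin.py
```

```text
Traceback (most recent call last):
  File "kin.py", line 20, in <module>
    B=fitrot()
  File "kin.py", line 17, in fitrot
    e=sum(R.from_matrix(rot(j,s4,s6,C,o).T@q2R(q)).magnitude() for j,p,q in D)
  File "kin.py", line 17, in <genexpr>
    e=sum(R.from_matrix(rot(j,s4,s6,C,o).T@q2R(q)).magnitude() for j,p,q in D)
                        ~~~^^^^^^^^^^^^^
  File "kin.py", line 8, in rot
    return (R.from_euler('ZYZYZ',[j[0],j[1]+j[2],s4*j[3],j[4],s6*j[5]+o6])).as_matrix()@C
            ~~~~~~~~~~~~^^^^^^^^^^^^^^^^^^^^^^^^^^^^^^^^^^^^^^^^^^^^^^^^^^
  File "scipy/spatial/transform/_rotation.pyx", line 1413, in scipy.spatial.transform._rotation.Rotation.from_euler
ValueError: Expected axis specification to be a non-empty string of upto 3 characters, got ZYZYZ
```

```bash
sed -i "s/return (R.from_euler.*/return (R.from_euler('ZYZ',[j[0],j[1]+j[2],s4*j[3]])*R.from_euler('YZ',[j[4],s6*j[5]+o6])).as_matrix()@C/" kin.py; python3 kin.py
```

```text
(0.015791224853404614, 1, 1, np.float64(3.141592653589793))
[0.02949083 0.21499435 0.43308839 0.41123008 0.21027979] 0.002890369465553169 [-0.0449 -0.0127  0.0081 -0.0189 -0.0501 -0.0029  0.0097 -0.0232 -0.0052]
```

```bash
cat > k2.py <<'E'
import re
s=open('kin.py').read()
s=s.replace("a1,h,l2,l3,L=p","h,l2,l3,L,lat=p; a1=0").replace("np.array([r*np.cos(j[0]),r*np.sin(j[0]),z])","np.array([r*np.cos(j[0])-lat*np.sin(j[0]),r*np.sin(j[0])+lat*np.cos(j[0]),z])").replace("[0,.3,.4,.4,.25]","[.3,.4,.4,.25,.05]")
open('kin.py','w').write(s)
E
python3 k2.py; python3 kin.py
```

```text
(0.015791224853404614, 1, 1, np.float64(3.141592653589793))
[0.23176447 0.46131513 0.4260205  0.25501746 0.04605683] 1.7669489344854242e-05 [-0.0009  0.0024  0.0004 -0.002  -0.0013  0.0003  0.0019  0.0043 -0.0007]
```

```bash
cat >> kin.py <<'E'
PP=np.array([0.23176447,0.46131513,0.4260205,0.25501746,0.04605683])
lo=np.array([-2.75,-.79,.01,-1.57,.07,-2.87]);hi=np.array([2.75,2.1,2.65,4.71,3.14,2.87])
def ik(T,seed=None):
    best=None
    seeds=[seed] if seed is not None else [[np.arctan2(T[1,3],T[0,3]),0,1.9,a,.9,b] for a in (-.7,0,.7) for b in (.8,1.6,2.4)]
    for s0 in seeds:
        f=lambda j:(lambda Rm,x:np.concatenate([(x-T[:3,3])*5,R.from_matrix(Rm.T@T[:3,:3]).as_rotvec()]))(*fk(j,PP))
        o=least_squares(f,np.clip(s0,lo+.01,hi-.01),bounds=(lo,hi))
        if best is None or o.cost<best.cost-1e-9: best=o
    return best.x,best.cost
E
cat > k3.py <<'E'
from kin import *
psi=-.073
def sm(gz): return np.array([.600-.045*np.cos(psi),.3235-.045*np.sin(psi),.013+gz])
psl=-.117
rc=np.array([.505,-.378]); ry=-.787; rx=np.array([np.cos(ry),np.sin(ry)])
for th in (40,50,55,60,65,70):
    t=np.radians(th)
    gz=.101
    lg=np.array([.5785-.085*np.cos(psl),.009-.085*np.sin(psl),.013+.075])
    for n,g,y in [('small',sm(gz),psi),('smallpre',sm(gz)+[-.05,0,.08],psi),('smallup',sm(gz)+[0,0,.15],psi),('hang',np.r_[rc-.045*rx,.1765+gz],ry),('hangpre',np.r_[rc-.145*rx,.21+gz],ry),
      ('large',lg,psl),('largeup',lg+[0,0,.15],psl),('lhang',np.r_[rc-.085*rx,.042+.075],ry),('lhangpre',np.r_[rc-.185*rx,.062+.075],ry)]:
        j,c=ik(target(g,y,t)); print(th,n,j.round(2),'%.1e'%c)
E
python3 k3.py
```

```text
40 small [ 0.55  0.55  1.81 -0.89  0.39  2.87] 4.4e-02
40 smallpre [ 0.62  0.35  1.9  -0.87  0.48  2.87] 3.0e-02
40 smallup [ 0.6   0.34  1.79 -0.9   0.55  2.87] 8.3e-03
40 hang [-0.68  0.15  2.08 -1.06  0.1   2.7 ] 6.1e-19
40 hangpre [-0.64 -0.11  2.25 -0.68  0.18  2.34] 2.1e-27
40 large [-0.02  0.44  2.42  3.28  0.6  -1.62] 2.2e-18
40 largeup [-0.02  0.02  2.29 -1.24  0.07  2.87] 2.2e-03
40 lhang [-0.66  0.41  2.29  3.37  0.44 -1.69] 1.1e-25
40 lhangpre [-0.62  0.23  2.51  3.42  0.48 -1.71] 1.2e-30
50 small [ 0.56  0.56  1.81 -0.83  0.42  2.87] 1.0e-02
50 smallpre [ 0.63  0.37  1.89 -0.8   0.52  2.87] 4.7e-03
50 smallup [ 0.61  0.35  1.76 -0.79  0.6   2.82] 1.9e-27
50 hang [-0.68  0.16  1.97 -0.22  0.32  1.86] 3.2e-21
50 hangpre [-0.65 -0.09  2.14 -0.22  0.4   1.88] 1.8e-20
50 large [-0.03  0.38  2.35  3.34  0.29 -1.69] 8.0e-30
50 largeup [-0.03  0.03  2.23 -0.32  0.19  1.95] 3.2e-25
50 lhang [-0.68  0.37  2.15 -1.21  0.07  2.87] 4.7e-03
50 lhangpre [-0.65  0.15  2.37 -1.2   0.07  2.87] 5.9e-03
55 small [ 0.57  0.56  1.8  -0.8   0.44  2.87] 2.2e-03
55 smallpre [ 0.64  0.38  1.88 -0
[... 1235 characters left out ...]
.25  0.13  1.89] 1.3e-30
65 largeup [-0.04  0.09  2.08 -0.06  0.54  1.7 ] 6.3e-20
65 lhang [-0.69  0.39  2.06 -0.17  0.26  1.82] 7.9e-30
65 lhangpre [-0.66  0.18  2.29 -0.23  0.24  1.91] 3.1e-30
70 small [ 0.53  0.59  1.7  -0.36  0.59  2.45] 1.1e-20
70 smallpre [ 0.58  0.41  1.75 -0.32  0.72  2.44] 1.0e-20
70 smallup [ 0.53  0.42  1.56 -0.25  0.89  2.31] 1.3e-27
70 hang [-0.7   0.26  1.74 -0.04  0.79  1.68] 1.8e-27
70 hangpre [-0.68  0.02  1.93 -0.05  0.84  1.71] 9.3e-25
70 large [-0.04  0.38  2.16 -0.1   0.26  1.74] 2.6e-30
70 largeup [-0.04  0.12  2.02 -0.04  0.65  1.67] 6.4e-25
70 lhang [-0.69  0.4   2.01 -0.09  0.38  1.74] 6.8e-19
70 lhangpre [-0.66  0.2   2.24 -0.12  0.36  1.8 ] 6.0e-23
```

Run:
```python
from kin import *
info()
psi=-.075;th=np.radians(63)
g=np.array([.5545,.3265,.1145])
t=target(g,psi,th); pre=t.copy(); pre[:3,3]-=t[:3,1]*.06
print(ik(pre),ik(t))
T=rows(pre,claw=.45); print('--')
rows(t,T0=T,claw=.45,vmax=16)
```

```text
t 2.85 pos [0.4778 0.2544 0.2861] w 0.0467 F [-0.65 -0.52 -0.13]
[[-0.737, 0.673, -0.053], [0.029, -0.046, -0.999], [-0.675, -0.738, 0.014]] [ 0.61  0.09  2.02 -0.87  0.59  2.87]
(array([ 0.58938347,  0.45957596,  1.78845116, -0.53678768,  0.57923159,
        2.64209107]), np.float64(4.815134403640958e-20)) (array([ 0.55926026,  0.57156093,  1.76400447, -0.60421125,  0.49331007,
        2.69731462]), np.float64(7.646094311860759e-27))
[{"claw": 0.45, "dx": 13, "dy": 34, "dz": -20, "ax": 0, "ay": 0, "az": -4}, {"claw": 0.45, "dx": 10, "dy": 34, "dz": -19, "ax": 0, "ay": 1, "az": -4}, {"claw": 0.45, "dx": 8, "dy": 36, "dz": -20, "ax": 0, "ay": 0, "az": -4}, {"claw": 0.45, "dx": 6, "dy": 35, "dz": -19, "ax": 0, "ay": 1, "az": -3}]
--
[{"claw": 0.45, "dx": 0, "dy": 15, "dz": 0, "ax": 0, "ay": 0, "az": 0}, {"claw": 0.45, "dx": 0, "dy": 15, "dz": 0, "ax": 0, "ay": 0, "az": 0}, {"claw": 0.45, "dx": 0, "dy": 15, "dz": 0, "ax": 0, "ay": 0, "az": 0}, {"claw": 0.45, "dx": 0, "dy": 15, "dz": 0, "ax": 0, "ay": 0, "az": 0}]
```

Call:
servo_tool([
  {"claw": 0.45,"dx": 13,"dy": 34,"dz": -20,"ax": 0,"ay": 0,"az": -4},
  {"claw": 0.45,"dx": 10,"dy": 34,"dz": -19,"ax": 0,"ay": 1,"az": -4},
  {"claw": 0.45,"dx": 8,"dy": 36,"dz": -20,"ax": 0,"ay": 0,"az": -4},
  {"claw": 0.45,"dx": 6,"dy": 35,"dz": -19,"ax": 0,"ay": 1,"az": -3},
  {"claw": 0.45,"dx": 0,"dy": 0,"dz": 0,"ax": 0,"ay": 0,"az": 0},
  {"claw": 0.45,"dx": 0,"dy": 0,"dz": 0,"ax": 0,"ay": 0,"az": 0},
])

```text
t: 3.45
position: [0.5356, 0.3274, 0.1517]
ee_rot: [-0.139, -0.197, -0.681, 0.692]
ft_force: [0.2, -0.1, 0.4]
grip_width: 0.0472
```

Run:
```python
from kin import *
info()
psi=-.075;th=np.radians(63)
g=np.array([.5545,.3265,.1145])
t=target(g,psi,th); T=toolT(); print('rel mm',(T[:3,:3].T@(t[:3,3]-T[:3,3])*1000).round(1), np.degrees(R.from_matrix(T[:3,:3].T@t[:3,:3]).as_rotvec()).round(1))
z=cap('wrist','w2'); P=cloud(z).reshape(-1,3)
k=(np.hypot(P[:,0]-.556,P[:,1]-.328)<.02)&(P[:,2]>.095)&(P[:,2]<.124); print(k.sum(),np.median(P[k],0),P[k].min(0),P[k].max(0))
pr=proj(z,np.array([g,g+[0,0,.0115],[.600,.323,.1875]])); print(pr)
p=z['p'].copy()
for a in pr: cv2.circle(p,(int(a[0]),int(a[1])),3,(255,0,0),-1)
cv2.imwrite('pics/w2m.png',p[:,:,::-1])
rows(t,claw=.45,vmax=16)
```

```text
t 3.45 pos [0.5356 0.3274 0.1517] w 0.0472 F [ 0.22 -0.06  0.37]
[[-0.884, 0.46, -0.082], [0.075, -0.034, -0.997], [-0.462, -0.887, -0.004]] [ 0.6   0.46  1.79 -0.56  0.57  2.68]
rel mm [ 0.6 60.7 -0.5] [ 0.  -0.5 -0.5]
118 [0.55257161 0.32650134 0.11242825] [0.55208565 0.32082535 0.09524975] [0.55515672 0.33243768 0.12388883]
[[274.85364538 245.26519253]
 [274.58034562 242.77752272]
 [271.89909684 101.4148134 ]]
[{"claw": 0.45, "dx": 0, "dy": 15, "dz": 0, "ax": 0, "ay": 0, "az": 0}, {"claw": 0.45, "dx": 1, "dy": 16, "dz": 0, "ax": 0, "ay": 0, "az": 0}, {"claw": 0.45, "dx": 0, "dy": 15, "dz": 0, "ax": 0, "ay": 0, "az": 0}, {"claw": 0.45, "dx": 0, "dy": 16, "dz": 0, "ax": 0, "ay": -1, "az": -1}]
```

View pics/w2m.png

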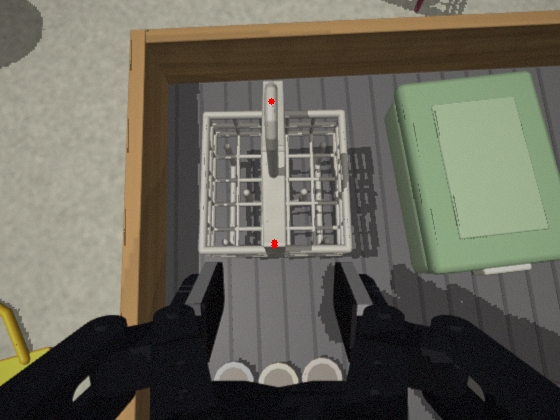

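Call:
servo_tool([
  {"claw": 0.45,"dx": 0,"dy": 15,"dz": 0,"ax": 0,"ay": 0,"az": 0},
  {"claw": 0.45,"dx": 1,"dy": 16,"dz": 0,"ax": 0,"ay": 0,"az": 0},
  {"claw": 0.45,"dx": 0,"dy": 15,"dz": 0,"ax": 0,"ay": 0,"az": 0},
  {"claw": 0.45,"dx": 0,"dy": 14,"dz": 0,"ax": 0,"ay": 0,"az": 0},
  {"claw": 0.45,"dx": 0,"dy": 0,"dz": 0,"ax": 0,"ay": 0,"az": 0},
], grip_force=60)

```text
t: 4.0
position: [0.5626, 0.3258, 0.0958]
ee_rot: [-0.139, -0.196, -0.681, 0.692]
ft_force: [-0.2, -1.1, 0.2]
grip_width: 0.0467
```

Call:
servo_tool([
  {"claw": 1,"dx": 0,"dy": 0,"dz": 0,"ax": 0,"ay": 0,"az": 0},
  {"claw": 1,"dx": 0,"dy": 0,"dz": 0,"ax": 0,"ay": 0,"az": 0},
  {"claw": 1,"dx": 0,"dy": 0,"dz": 0,"ax": 0,"ay": 0,"az": 0},
  {"claw": 1,"dx": 0,"dy": 0,"dz": 0,"ax": 0,"ay": 0,"az": 0},
  {"claw": 1,"dx": 0,"dy": 0,"dz": 0,"ax": 0,"ay": 0,"az": 0},
], grip_force=80)

```text
t: 4.5
position: [0.5628, 0.3269, 0.0989]
ee_rot: [-0.14, -0.197, -0.681, 0.691]
ft_force: [-2.8, 1.4, 4.1]
grip_width: 0.0099
```

Run:
```python
from kin import *
info()
z=cap('wrist','w3')
```

```text
t 4.5 pos [0.5628 0.3269 0.0989] w 0.0099 F [-2.77  1.43  4.09]
[[-0.883, 0.462, -0.081], [0.075, -0.032, -0.997], [-0.463, -0.886, -0.006]] [ 0.57  0.58  1.76 -0.63  0.49  2.74]
```

View pics/w3.png

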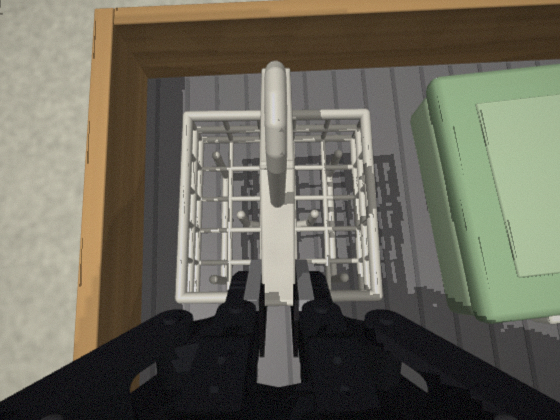

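Run:
```python
from kin import *
info()
t=toolT(); t[:3,3]+=[-.03,-.03,.2]
print(ik(t))
T=rows(t,claw=1,vmax=30)
```

```text
t 4.55 pos [0.5628 0.327  0.0989] w 0.0102 F [-2.78  1.72  5.22]
[[-0.883, 0.462, -0.081], [0.075, -0.032, -0.997], [-0.463, -0.886, -0.006]] [ 0.57  0.58  1.76 -0.63  0.49  2.74]
(array([ 0.54449058,  0.25358326,  1.68553556, -0.36852235,  0.83399711,
        2.39644431]), np.float64(1.1304746108893463e-20))
[{"claw": 1, "dx": -10, "dy": -27, "dz": 4, "ax": 0, "ay": 0, "az": 0}, {"claw": 1, "dx": -10, "dy": -27, "dz": 5, "ax": 0, "ay": 0, "az": 0}, {"claw": 1, "dx": -9, "dy": -28, "dz": 4, "ax": 0, "ay": 0, "az": 0}, {"claw": 1, "dx": -10, "dy": -27, "dz": 5, "ax": 0, "ay": 0, "az": 0}, {"claw": 1, "dx": -10, "dy": -27, "dz": 4, "ax": 0, "ay": 0, "az": 0}, {"claw": 1, "dx": -10, "dy": -27, "dz": 5, "ax": 0, "ay": 0, "az": 0}, {"claw": 1, "dx": -9, "dy": -27, "dz": 4, "ax": 0, "ay": 0, "az": 0}]
```

Call:
servo_tool([
  {"claw": 1,"dx": -5,"dy": -9,"dz": 0,"ax": 0,"ay": 0,"az": 0},
  {"claw": 1,"dx": -7,"dy": -13,"dz": 0,"ax": 0,"ay": 0,"az": 0},
  {"claw": 1,"dx": -10,"dy": -20,"dz": 0,"ax": 0,"ay": 0,"az": 0},
  {"claw": 1,"dx": -10,"dy": -27,"dz": 4,"ax": 0,"ay": 0,"az": 0},
  {"claw": 1,"dx": -10,"dy": -27,"dz": 5,"ax": 0,"ay": 0,"az": 0},
  {"claw": 1,"dx": -10,"dy": -27,"dz": 5,"ax": 0,"ay": 0,"az": 0},
  {"claw": 1,"dx": -10,"dy": -27,"dz": 5,"ax": 0,"ay": 0,"az": 0},
  {"claw": 1,"dx": -10,"dy": -27,"dz": 5,"ax": 0,"ay": 0,"az": 0},
])

```text
t: 5.35
position: [0.5421, 0.3027, 0.2898]
ee_rot: [-0.139, -0.196, -0.681, 0.691]
ft_force: [-0.1, 0.3, -1.1]
grip_width: 0.0097
```

Run:
```python
from kin import *
info()
rc=np.array([.505,-.378]); ry=-.787; rx=np.array([np.cos(ry),np.sin(ry)])
T0=toolT()
# keep tilt: yaw rotation only
yaw0=np.arctan2(-T0[0,2]*-1*-1, -T0[1,2]) 
y0=np.arctan2(T0[1,1],T0[0,1]); print('yaw0',y0, 'from z',np.arctan2(T0[0,2],-T0[1,2]))
Rz=R.from_euler('z',ry+.082).as_matrix()
t=np.eye(4); t[:3,:3]=Rz@T0[:3,:3]
g=np.r_[rc-(.045+.11)*rx,.2+.101]
t[:3,3]=g+.019*t[:3,1]; print(t[:3,3],ik(t))
rows(t,claw=1,vmax=42)
```

```text
t 5.35 pos [0.5421 0.3027 0.2898] w 0.0097 F [-0.1   0.29 -1.13]
[[-0.884, 0.46, -0.081], [0.075, -0.033, -0.997], [-0.461, -0.887, -0.005]] [ 0.55  0.27  1.69 -0.38  0.82  2.41]
yaw0 -0.07131866044689544 from z -0.08152472862479096
[ 0.40182451 -0.2743609   0.28414   ] (array([-0.66756342, -0.03575389,  2.04886427, -0.08242272,  0.65335201,
        1.74438706]), np.float64(5.328210090215444e-19))
[{"claw": 1, "dx": 6, "dy": -3, "dz": 39, "ax": 1, "ay": 2, "az": 0}, {"claw": 1, "dx": 4, "dy": -2, "dz": 39, "ax": 1, "ay": 3, "az": 0}, {"claw": 1, "dx": 2, "dy": -1, "dz": 40, "ax": 2, "ay": 2, "az": 0}, {"claw": 1, "dx": 1, "dy": 0, "dz": 39, "ax": 1, "ay": 3, "az": 0}, {"claw": 1, "dx": -2, "dy": 1, "dz": 40, "ax": 1, "ay": 2, "az": 0}, {"claw": 1, "dx": -2, "dy": 1, "dz": 40, "ax": 1, "ay": 2, "az": 0}, {"claw": 1, "dx": -4, "dy": 2, "dz": 39, "ax": 2, "ay": 3, "az": 0}, {"claw": 1, "dx": -7, "dy": 4, "dz": 39, "ax": 1, "ay": 2, "az": 0}]
[{"claw": 1, "dx": -7, "dy": 4, "dz": 38, "ax": 1, "ay": 3, "az": 0}, {"claw": 1, "dx": -10, "dy": 5, "dz": 39, "ax": 1, "ay": 2, "az": 0}, {"claw": 1, "dx": -10, "dy": 5, "dz": 37, "ax": 2, "ay": 2, "az": 0}, {"claw": 1, "dx": -12, "dy": 7, "dz": 37, "ax": 1, "ay": 3, "az": 0}, {"claw": 1, "dx": -15, "dy": 8, "dz": 37, "ax": 1, "ay": 2, "az": 0}, {"claw": 1, "dx": -15, "dy": 8, "dz": 35, "ax": 1, "ay": 2, "az": 0}, {"claw": 1, "dx": -16, "dy": 8, "dz": 35, "ax": 2, "ay": 3, "az": 0}]
```

Call:
servo_tool([
  {"claw": 1,"dx": 3,"dy": -1,"dz": 20,"ax": 0,"ay": 0,"az": 0},
  {"claw": 1,"dx": 4,"dy": -2,"dz": 35,"ax": 1,"ay": 3,"az": 0},
  {"claw": 1,"dx": 4,"dy": -2,"dz": 39,"ax": 1,"ay": 3,"az": 0},
  {"claw": 1,"dx": 2,"dy": -1,"dz": 40,"ax": 2,"ay": 2,"az": 0},
  {"claw": 1,"dx": 1,"dy": 0,"dz": 39,"ax": 1,"ay": 3,"az": 0},
  {"claw": 1,"dx": -2,"dy": 1,"dz": 40,"ax": 1,"ay": 2,"az": 0},
  {"claw": 1,"dx": -2,"dy": 1,"dz": 40,"ax": 1,"ay": 2,"az": 0},
  {"claw": 1,"dx": -4,"dy": 2,"dz": 39,"ax": 2,"ay": 3,"az": 0},
])

```text
t: 6.15
position: [0.4698, 0.0175, 0.2836]
ee_rot: [-0.014, -0.312, -0.639, 0.703]
ft_force: [0.5, -0.5, -2.5]
grip_width: 0.0104
```

Call:
servo_tool([
  {"claw": 1,"dx": -7,"dy": 4,"dz": 39,"ax": 1,"ay": 2,"az": 0},
  {"claw": 1,"dx": -7,"dy": 4,"dz": 38,"ax": 1,"ay": 3,"az": 0},
  {"claw": 1,"dx": -10,"dy": 5,"dz": 39,"ax": 1,"ay": 2,"az": 0},
  {"claw": 1,"dx": -10,"dy": 5,"dz": 37,"ax": 2,"ay": 2,"az": 0},
  {"claw": 1,"dx": -12,"dy": 7,"dz": 37,"ax": 1,"ay": 3,"az": 0},
  {"claw": 1,"dx": -15,"dy": 8,"dz": 37,"ax": 1,"ay": 2,"az": 0},
])

```text
t: 6.75
position: [0.4111, -0.2129, 0.2793]
ee_rot: [0.083, -0.396, -0.592, 0.697]
ft_force: [0.8, -0.4, -1.5]
grip_width: 0.0096
```

Run:
```python
from kin import *
info()
rc=np.array([.505,-.378]); ry=-.787; rx=np.array([np.cos(ry),np.sin(ry)])
T0=toolT()
y0=np.arctan2(T0[1,1],T0[0,1]); print('yaw0',y0, 'from z',np.arctan2(T0[0,2],-T0[1,2]), 'th',np.degrees(np.arcsin(-T0[2,1])))
Rn=target([0,0,0],ry,np.radians(62.6))[:3,:3]
t=np.eye(4); t[:3,:3]=Rn
g=np.r_[rc-(.045+.08)*rx,.2+.101]
t[:3,3]=g+.019*t[:3,1]; print(t[:3,3])
rows(t,claw=1,vmax=42)
```

```text
t 6.75 pos [ 0.4111 -0.2129  0.2793] w 0.0096 F [ 0.79 -0.35 -1.53]
[[-0.673, 0.353, -0.65], [0.584, -0.286, -0.76], [-0.454, -0.891, -0.013]] [-0.54 -0.07  2.09 -0.1   0.65  1.81]
yaw0 -0.6814809207249479 from z -0.7076410147165658 th 62.956856241015245
[ 0.42292624 -0.29566288  0.28413151]
[{"claw": 1, "dx": -29, "dy": 12, "dz": 28, "ax": 1, "ay": 2, "az": 0}, {"claw": 1, "dx": -30, "dy": 12, "dz": 26, "ax": 2, "ay": 2, "az": 0}]
```

Call:
servo_tool([
  {"claw": 1,"dx": -20,"dy": 8,"dz": 19,"ax": 1,"ay": 1,"az": 0},
  {"claw": 1,"dx": -20,"dy": 8,"dz": 19,"ax": 1,"ay": 2,"az": 0},
  {"claw": 1,"dx": -19,"dy": 8,"dz": 16,"ax": 1,"ay": 1,"az": 0},
  {"claw": 1,"dx": 0,"dy": 0,"dz": 0,"ax": 0,"ay": 0,"az": 0},
  {"claw": 1,"dx": 0,"dy": 0,"dz": 0,"ax": 0,"ay": 0,"az": 0},
])

```text
t: 7.25
position: [0.4226, -0.2942, 0.2837]
ee_rot: [0.114, -0.417, -0.57, 0.699]
ft_force: [-1.0, 0.1, -1.4]
grip_width: 0.0101
```

Run:
```python
from kin import *
info()
for n in ('wrist','top','scene'): cap(n,n+'1')
s=load('scene1'); cv2.imwrite('pics/c4.png',cv2.resize(s['p'][70:270,190:390,::-1],None,fx=3,fy=3,interpolation=cv2.INTER_CUBIC))
```

```text
t 7.25 pos [ 0.4226 -0.2942  0.2837] w 0.0101 F [-0.97  0.1  -1.43]
[[-0.627, 0.317, -0.712], [0.634, -0.324, -0.702], [-0.453, -0.891, 0.002]] [-0.67  0.04  1.98 -0.09  0.66  1.75]
```

View pics/wrist1.png

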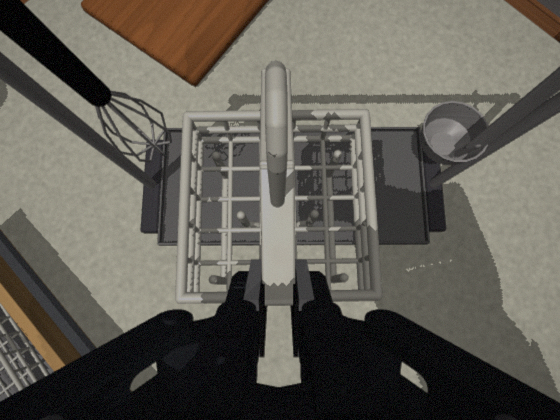

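View pics/c4.png

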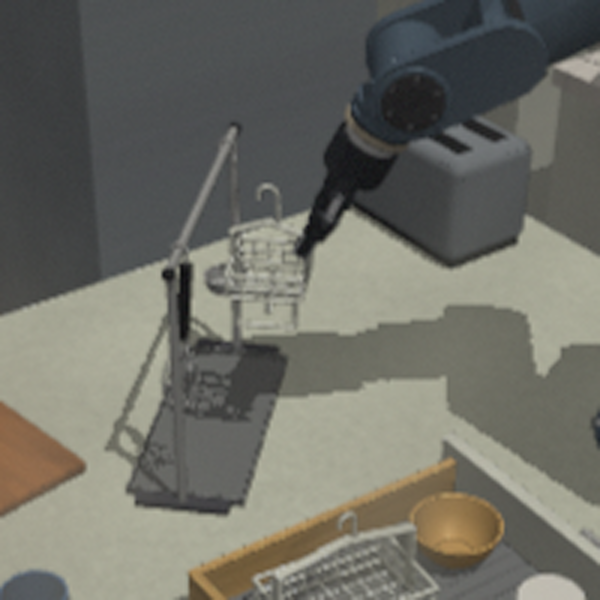

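View pics/top1.png

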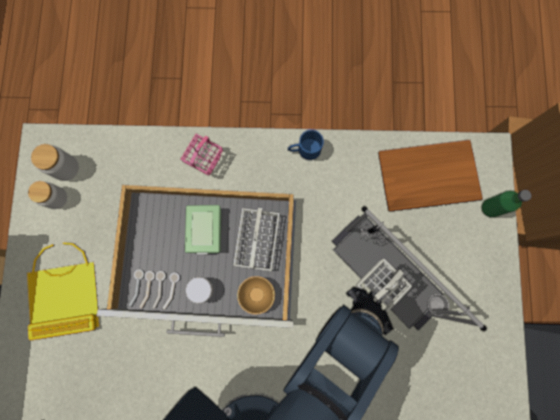

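Run:
```python
from kin import *
for tag in ('top0','scene0','top1','scene1'):
    P=cloud(load(tag)).reshape(-1,3)
    c=np.array([.505,-.378]); u=np.array([.708,.706]); n=np.array([.706,-.708])
    t=(P[:,:2]-c)@u; x=(P[:,:2]-c)@n
    k=(np.abs(P[:,2]-.342)<.012)&(np.abs(x)<.02)&(abs(t)<.22)
    q=P[k]; l=cv2.fitLine(q[:,:2].astype(np.float32),cv2.DIST_HUBER,0,.01,.01).ravel(); d=l[:2]*np.sign(l[0])
    tt=(q[:,:2]-l[2:])@d
    h,e=np.histogram(t[k],bins=np.arange(-.22,.221,.02)); 
    print(tag,k.sum(),'yaw',(np.arctan2(d[1],d[0])-np.pi/2).round(4),'ends',(l[2:]+tt.min()*d).round(4),(l[2:]+tt.max()*d).round(4),'mid',(l[2:]+d*(tt.min()+tt.max())/2).round(4),'len',np.ptp(tt).round(3),'zmax',np.percentile(q[:,2],[50,95]).round(4)); print(h)
    # tray
    k=(np.abs(P[:,2]-.012)<.006)&(np.abs(x)<.09)&(abs(t)<.2)
# basket hook now
for tag in ('top1','scene1'):
    P=cloud(load(tag)).reshape(-1,3)
    b=c-.08*n
    k=(np.hypot(*(P[:,:2]-b).T)<.03)&(P[:,2]>.335); q=P[k]; print(tag,k.sum(),'hook',((q[:,:2]-c)@n).round(3).tolist(),((q[:,:2]-c)@u).round(3).tolist(),q[:,2].round(3).tolist())
    k=(np.hypot(*(P[:,:2]-b).T)<.06)&(P[:,2]>.30)&(P[:,2]<.332); q=P[k]
    if k.sum()>20:
        l=cv2.fitLine(q[:,:2].astype(np.float32),cv2.DIST_HUBER,0,.01,.01).ravel(); d=l[:2]*np.sign(l[0]); tt=(q[:,:2]-l[2:])@d
        m=l[2:]+d*(tt.min()+tt.max())/2; print('strap yaw',np.arctan2(d[1],d[0]).round(3),'len',np.ptp(tt).round(3),'mid rack x,y',((m-c)@n).round(4),((m-c)@u).round(4))
```

```text
top0 1019 yaw -0.7876 ends [ 0.3569 -0.5271] [ 0.6311 -0.2542] mid [ 0.494  -0.3907] len 0.387 zmax [0.3462 0.35  ]
[31 59 50 69 52 51 52 50 52 52 50 53 49 50 49 50 58 48 51 43  0  0]
scene0 220 yaw -0.7906 ends [ 0.36   -0.5225] [ 0.6348 -0.2505] mid [ 0.4974 -0.3865] len 0.387 zmax [0.3445 0.3488]
[ 6  6 10 15 11  8  7  8 11 10  7 11  9 12  9 12 19 15 14 19  1  0]
top1 1019 yaw -0.7909 ends [ 0.3558 -0.5267] [ 0.6312 -0.2543] mid [ 0.4935 -0.3905] len 0.387 zmax [0.3462 0.3502]
[31 59 50 67 52 53 52 51 51 52 52 49 51 51 49 51 55 48 50 45  0  0]
scene1 221 yaw -0.7845 ends [ 0.3597 -0.5242] [ 0.6323 -0.2511] mid [ 0.496  -0.3877] len 0.386 zmax [0.3445 0.3488]
[ 4 12  5 18  6 12  7  9  7 11  8 11  9 12 11 11 18 17  9 24  0  0]
top1 34 hook [-0.07, -0.069, -0.068, -0.072, -0.07, -0.076, -0.074, -0.072, -0.079, -0.077, -0.075, -0.082, -0.08, -0.079, -0.085, -0.084, -0.082, -0.089, -0.088, -0.086, -0.085, -0.092, -0.092, -0.091, -0.091, -0.091, -0.089, -0.087, -0.094, -0.093, -0.093, -0.092, -0.092, -0.09] [0.005, 0.004, 0.003, 0.004, 0.002, 0.004, 0.003, 0.001, 0.004, 0.003, 0.001, 0.
[... 424 characters left out ...]
 rack x,y -0.0844 0.003
scene1 28 hook [-0.072, -0.076, -0.079, -0.082, -0.069, -0.073, -0.074, -0.082, -0.087, -0.089, -0.069, -0.09, -0.068, -0.09, -0.093, -0.069, -0.09, -0.093, -0.09, -0.093, -0.09, -0.094, -0.09, -0.094, -0.091, -0.093, -0.09, -0.094] [0.002, 0.003, 0.001, -0.003, 0.006, 0.008, -0.004, 0.002, 0.006, 0.001, 0.005, 0.003, 0.004, 0.003, 0.001, 0.008, 0.005, 0.003, 0.005, 0.001, 0.005, 0.007, 0.006, 0.005, 0.009, -0.0, 0.007, 0.007] [0.37, 0.371, 0.37, 0.368, 0.368, 0.369, 0.363, 0.367, 0.369, 0.367, 0.363, 0.364, 0.359, 0.36, 0.359, 0.357, 0.358, 0.357, 0.353, 0.351, 0.35, 0.351, 0.346, 0.346, 0.344, 0.339, 0.338, 0.339]
strap yaw -0.91 len 0.104 mid rack x,y -0.0866 0.006
```

Call:
servo_tool([
  {"claw": 1,"dx": -9,"dy": 4.5,"dz": 6,"ax": 0,"ay": 0,"az": 0},
  {"claw": 1,"dx": -13,"dy": 6.5,"dz": 6,"ax": 0,"ay": 0,"az": 0},
  {"claw": 1,"dx": -13,"dy": 6.5,"dz": 6,"ax": 0,"ay": 0,"az": 0},
  {"claw": 1,"dx": -9,"dy": 5,"dz": 0,"ax": 0,"ay": 0,"az": 0},
  {"claw": 1,"dx": 0,"dy": 0,"dz": 0,"ax": 0,"ay": 0,"az": 0},
  {"claw": 1,"dx": 0,"dy": 0,"dz": 0,"ax": 0,"ay": 0,"az": 0},
])

```text
t: 8.0
position: [0.4448, -0.3422, 0.2834]
ee_rot: [0.114, -0.417, -0.57, 0.699]
ft_force: [-0.3, 0.9, -1.6]
grip_width: 0.0099
```

```bash
cat > chk.py <<'E'
from kin import *
import sys
def chk(tags):
    c=np.array([.495,-.389]); u=np.array([.7085,.7057]); n=np.array([.7057,-.7085])
    T=toolT(); g=T[:3,3]-.019*T[:3,1]; print('grip rack',((g[:2]-c)@n).round(4),((g[:2]-c)@u).round(4),g[2].round(4))
    for tag in tags:
        z=load(tag)
        P=cloud(z).reshape(-1,3); x=(P[:,:2]-c)@n; y=(P[:,:2]-c)@u
        k=(abs(y)<.012)&(P[:,2]>.350)&(abs(x)<.06)&(P[:,2]<.42); print(tag,'hook n',k.sum(),'x',np.percentile(x[k],[2,50,98]).round(4),'y',np.median(y[k]).round(4),'z',np.percentile(P[k,2],[5,98]).round(4))
        k=(abs(P[:,2]-.345)<.012)&(abs(x)<.02)&(abs(y)>.03)&(abs(y)<.1); print('rail x',np.median(x[k]).round(4),x[k].min().round(4),x[k].max().round(4),'z',np.percentile(P[k,2],[50,98]).round(4))
if __name__=='__main__':
    info(); i=sys.argv[1]
    for n in ('top','scene'): cap(n,n+i)
    chk(['top'+i,'scene'+i])
    s=load('scene'+i); a=cv2.resize(s['p'][90:240,200:350,::-1],None,fx=4,fy=4,interpolation=cv2.INTER_CUBIC); cv2.imwrite('pics/s%s.png'%i,a)
E
python3 chk.py 2
```

```text
t 8.0 pos [ 0.4448 -0.3422  0.2834] w 0.0099 F [-0.34  0.88 -1.56]
[[-0.627, 0.317, -0.712], [0.634, -0.324, -0.702], [-0.453, -0.891, 0.002]] [-0.72  0.13  1.88 -0.05  0.66  1.67]
grip rack -0.0775 -0.0023 0.3006
top2 hook n 36 x [-0.0435 -0.0314  0.0017] y -0.0008 z [0.3508 0.3747]
rail x 0.0002 -0.006 0.008 z [0.3463 0.3501]
scene2 hook n 18 x [-0.044  -0.0354 -0.018 ] y -0.0003 z [0.3535 0.3706]
rail x -0.0001 -0.0059 0.0066 z [0.3444 0.3489]
```

View pics/s2.png

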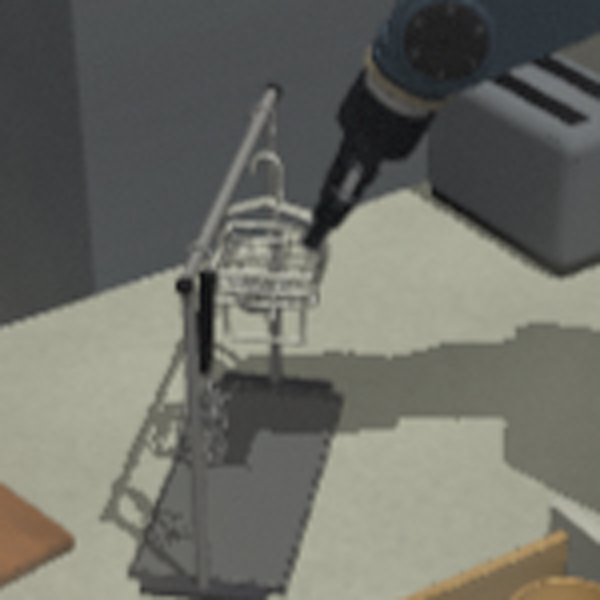

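Call:
servo_tool([
  {"claw": 1,"dx": -7,"dy": 3.5,"dz": 0,"ax": 0,"ay": 0,"az": 0},
  {"claw": 1,"dx": -7,"dy": 3.5,"dz": 0,"ax": 0,"ay": 0,"az": 0},
  {"claw": 1,"dx": -7,"dy": 3.5,"dz": 0,"ax": 0,"ay": 0,"az": 0},
  {"claw": 1,"dx": -6.5,"dy": 3.5,"dz": 0,"ax": 0,"ay": 0,"az": 0},
  {"claw": 1,"dx": 0,"dy": 0,"dz": 0,"ax": 0,"ay": 0,"az": 0},
  {"claw": 1,"dx": 0,"dy": 0,"dz": 0,"ax": 0,"ay": 0,"az": 0},
])

```text
t: 8.7
position: [0.4665, -0.3642, 0.2836]
ee_rot: [0.113, -0.417, -0.57, 0.699]
ft_force: [0.2, -0.3, -1.9]
grip_width: 0.0101
```

```bash
python3 chk.py 3
```

```text
t 8.7 pos [ 0.4665 -0.3642  0.2836] w 0.0101 F [ 0.17 -0.29 -1.95]
[[-0.627, 0.317, -0.712], [0.634, -0.324, -0.702], [-0.453, -0.891, 0.002]] [-0.73  0.18  1.81 -0.05  0.68  1.67]
grip rack -0.0465 -0.0025 0.3007
top3 hook n 40 x [-0.0562 -0.0057  0.0119] y -0.0003 z [0.3502 0.3762]
rail x 0.0004 -0.0051 0.0078 z [0.3462 0.3505]
scene3 hook n 18 x [-0.0557 -0.0039  0.0137] y -0.0019 z [0.3515 0.3711]
rail x -0.0003 -0.0065 0.0063 z [0.3439 0.3488]
```

View pics/s3.png

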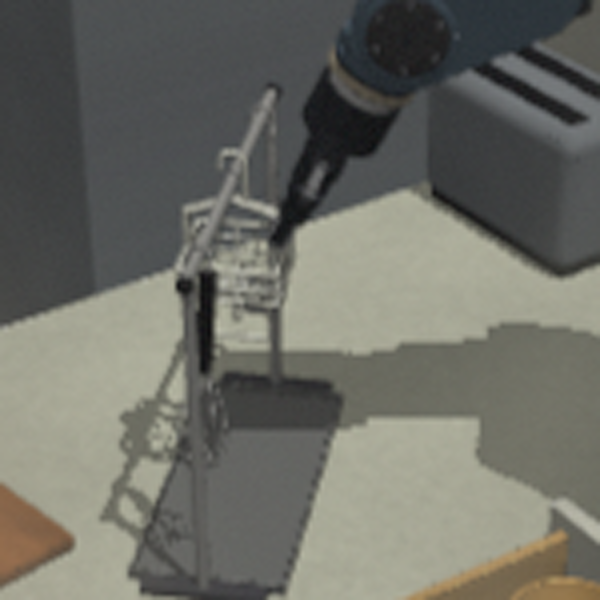

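Call:
servo_tool([
  {"claw": 1,"dx": 2.5,"dy": 5,"dz": 0,"ax": 0,"ay": 0,"az": 0},
  {"claw": 1,"dx": 2.5,"dy": 5,"dz": 0,"ax": 0,"ay": 0,"az": 0},
  {"claw": 1,"dx": 2.5,"dy": 4.5,"dz": 0,"ax": 0,"ay": 0,"az": 0},
  {"claw": 1,"dx": 1.5,"dy": 3,"dz": 0,"ax": 0,"ay": 0,"az": 0},
  {"claw": 1,"dx": 0,"dy": 0,"dz": 0,"ax": 0,"ay": 0,"az": 0},
])

```text
t: 9.3
position: [0.4664, -0.364, 0.2636]
ee_rot: [0.113, -0.417, -0.57, 0.699]
ft_force: [-0.4, 1.0, -0.5]
grip_width: 0.0099
```

Call:
servo_tool([
  {"claw": 1,"dx": 1,"dy": 2,"dz": 0,"ax": 0,"ay": 0,"az": 0},
  {"claw": 1,"dx": 0,"dy": 0,"dz": 0,"ax": 0,"ay": 0,"az": 0},
])

```text
t: 9.5
position: [0.4669, -0.3645, 0.2625]
ee_rot: [0.112, -0.418, -0.57, 0.699]
ft_force: [0.8, -0.1, 0.8]
grip_width: 0.0101
```

```bash
python3 chk.py 4
```

```text
t 9.5 pos [ 0.4669 -0.3645  0.2625] w 0.0101 F [ 0.76 -0.09  0.78]
[[-0.626, 0.319, -0.712], [0.633, -0.326, -0.702], [-0.456, -0.89, 0.002]] [-0.73  0.21  1.84 -0.05  0.62  1.67]
grip rack -0.046 -0.0026 0.2795
top4 hook n 12 x [-0.0067 -0.0002  0.0064] y -0.0017 z [0.3505 0.3536]
rail x 0.0004 -0.0052 0.0081 z [0.3461 0.3504]
scene4 hook n 2 x [-0.0007  0.0005  0.0018] y 0.005 z [0.3507 0.3522]
rail x -0.0008 -0.0053 0.0075 z [0.3449 0.3498]
```

Call:
servo_tool([
  {"claw": 0.8,"dx": 0,"dy": 0,"dz": 0,"ax": 0,"ay": 0,"az": 0},
  {"claw": 0.6,"dx": 0,"dy": 0,"dz": 0,"ax": 0,"ay": 0,"az": 0},
  {"claw": 0.5,"dx": 0,"dy": 0,"dz": 0,"ax": 0,"ay": 0,"az": 0},
  {"claw": 0.5,"dx": 0,"dy": 0,"dz": 0,"ax": 0,"ay": 0,"az": 0},
])

```text
t: 10.0
position: [0.4664, -0.3641, 0.2618]
ee_rot: [0.113, -0.417, -0.57, 0.699]
ft_force: [-0.0, -0.0, -0.0]
grip_width: 0.0427
```

```bash
python3 chk.py 5; python3 -c "
from h import *
cap('wrist','w5')"
```

```text
t 10.0 pos [ 0.4664 -0.3641  0.2618] w 0.0427 F [-0.   -0.01 -0.04]
[[-0.627, 0.317, -0.712], [0.634, -0.324, -0.702], [-0.454, -0.891, 0.002]] [-0.73  0.21  1.84 -0.05  0.62  1.67]
grip rack -0.0464 -0.0026 0.2788
top5 hook n 13 x [-0.0074 -0.      0.0067] y -0.0017 z [0.3502 0.3535]
rail x 0.0002 -0.0049 0.0077 z [0.3461 0.3502]
scene5 hook n 2 x [0.0035 0.005  0.0065] y 0.0013 z [0.3507 0.3517]
rail x -0.0007 -0.005 0.007 z [0.3446 0.3495]
```

View pics/w5.png

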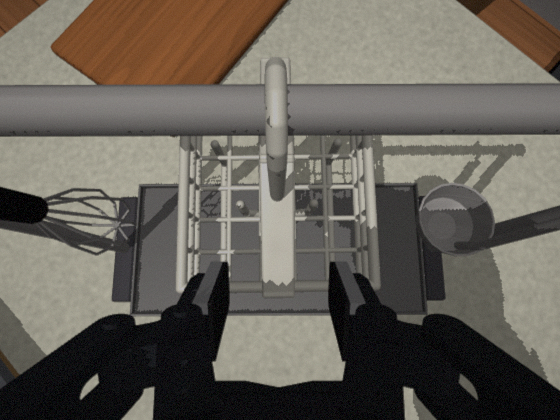

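View pics/s5.png

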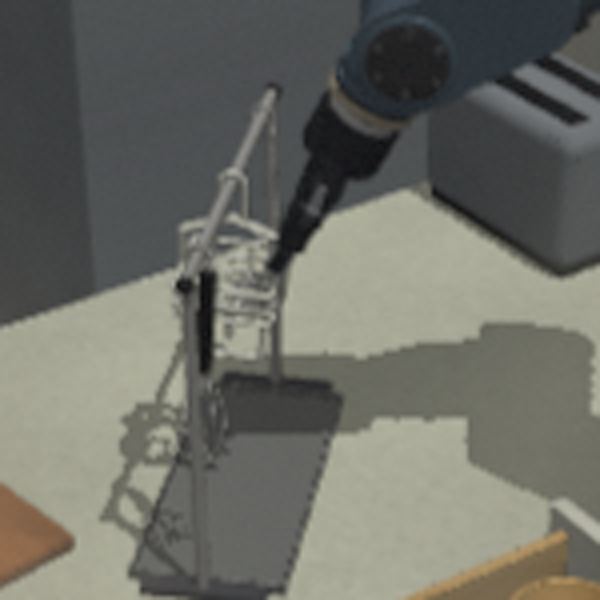

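Call:
servo_tool([
  {"claw": 0.5,"dx": 0,"dy": -12,"dz": 0,"ax": 0,"ay": 0,"az": 0},
  {"claw": 0.5,"dx": 0,"dy": -15,"dz": 0,"ax": 0,"ay": 0,"az": 0},
  {"claw": 0.5,"dx": 18,"dy": -12,"dz": 0,"ax": 0,"ay": 0,"az": 0},
  {"claw": 0.5,"dx": 30,"dy": -15,"dz": 0,"ax": 0,"ay": 0,"az": 0},
  {"claw": 0.5,"dx": 36,"dy": -18,"dz": 0,"ax": 0,"ay": 0,"az": 0},
])

```text
t: 10.65
position: [0.3903, -0.287, 0.2891]
ee_rot: [0.113, -0.418, -0.57, 0.699]
ft_force: [0.3, -0.1, 0.1]
grip_width: 0.0429
```

Run:
```python
from kin import *
info()
psl=-.117; th=np.radians(68)
g=np.array([.5785-.085*np.cos(psl),.009-.085*np.sin(psl),.013+.076])
t=target(g,psl,th); pre=t.copy(); pre[:3,3]-=t[:3,1]*.07
print(ik(pre)[0],ik(t)[0])
T=rows(pre,claw=.5,vmax=40); print(np.linalg.norm(T[:3,3]-pre[:3,3]))
```

```text
t 10.65 pos [ 0.3903 -0.287   0.2891] w 0.0429 F [ 0.3  -0.12  0.1 ]
[[-0.626, 0.318, -0.712], [0.633, -0.326, -0.702], [-0.455, -0.89, 0.002]] [-0.71 -0.04  2.04 -0.06  0.67  1.7 ]
[-0.03623312  0.19300932  2.19880631 -0.08408291  0.36812409  1.72417853] [-0.04145903  0.37135184  2.17942255 -0.13621642  0.20972375  1.77412268]
[{"claw": 0.5, "dx": 24, "dy": 7, "dz": -31, "ax": -2, "ay": -4, "az": -1}, {"claw": 0.5, "dx": 21, "dy": 8, "dz": -32, "ax": -2, "ay": -4, "az": 0}, {"claw": 0.5, "dx": 19, "dy": 10, "dz": -33, "ax": -1, "ay": -4, "az": -1}, {"claw": 0.5, "dx": 16, "dy": 11, "dz": -34, "ax": -2, "ay": -4, "az": 0}, {"claw": 0.5, "dx": 14, "dy": 11, "dz": -35, "ax": -2, "ay": -4, "az": -1}, {"claw": 0.5, "dx": 11, "dy": 13, "dz": -35, "ax": -2, "ay": -3, "az": 0}, {"claw": 0.5, "dx": 10, "dy": 15, "dz": -36, "ax": -2, "ay": -4, "az": -1}, {"claw": 0.5, "dx": 6, "dy": 16, "dz": -35, "ax": -1, "ay": -4, "az": 0}]
[{"claw": 0.5, "dx": 5, "dy": 16, "dz": -36, "ax": -2, "ay": -4, "az": -1}]
0.00045948211719195025
```

Call:
servo_tool([
  {"claw": 0.5,"dx": 24,"dy": 7,"dz": -31,"ax": -2,"ay": -4,"az": -1},
  {"claw": 0.5,"dx": 21,"dy": 8,"dz": -32,"ax": -2,"ay": -4,"az": 0},
  {"claw": 0.5,"dx": 19,"dy": 10,"dz": -33,"ax": -1,"ay": -4,"az": -1},
  {"claw": 0.5,"dx": 16,"dy": 11,"dz": -34,"ax": -2,"ay": -4,"az": 0},
  {"claw": 0.5,"dx": 14,"dy": 11,"dz": -35,"ax": -2,"ay": -4,"az": -1},
  {"claw": 0.5,"dx": 11,"dy": 13,"dz": -35,"ax": -2,"ay": -3,"az": 0},
  {"claw": 0.5,"dx": 10,"dy": 15,"dz": -36,"ax": -2,"ay": -4,"az": -1},
  {"claw": 0.5,"dx": 6,"dy": 8,"dz": -35,"ax": -1,"ay": -4,"az": 0},
])

```text
t: 11.45
position: [0.464, -0.0118, 0.1597]
ee_rot: [-0.072, -0.206, -0.674, 0.706]
ft_force: [0.2, -0.3, -0.6]
grip_width: 0.0428
```

Call:
servo_tool([
  {"claw": 0.5,"dx": 5,"dy": 4,"dz": -36,"ax": -2,"ay": -4,"az": -1},
  {"claw": 0.5,"dx": 0,"dy": 0,"dz": 0,"ax": 0,"ay": 0,"az": 0},
  {"claw": 0.5,"dx": 0,"dy": 0,"dz": 0,"ax": 0,"ay": 0,"az": 0},
])

```text
t: 11.75
position: [0.4679, 0.0231, 0.1544]
ee_rot: [-0.092, -0.175, -0.685, 0.701]
ft_force: [0.6, 0.6, 1.0]
grip_width: 0.0424
```

Run:
```python
from kin import *
info()
psl=-.117; th=np.radians(68)
g=np.array([.5785-.085*np.cos(psl),.009-.085*np.sin(psl),.013+.076])
z=cap('wrist','w6'); P=cloud(z).reshape(-1,3)
k=(np.hypot(P[:,0]-g[0],P[:,1]-g[1])<.02)&(P[:,2]>.07)&(P[:,2]<.108); print(k.sum(),np.median(P[k],0),P[k].min(0),P[k].max(0))
c=(.578,.009); k=(np.hypot(P[:,0]-c[0],P[:,1]-c[1])<.1)&(P[:,2]>.1)&(P[:,2]<.126)
q=P[k]; l=cv2.fitLine(q[:,:2].astype(np.float32),cv2.DIST_HUBER,0,.01,.01).ravel(); d=l[:2]*np.sign(l[0]); t=(q[:,:2]-l[2:])@d
print(k.sum(),'yaw',np.arctan2(d[1],d[0]),np.ptp(t),(l[2:]+d*(t.max()+t.min())/2), (l[2:]+d*t.min()))
k=(np.hypot(P[:,0]-c[0],P[:,1]-c[1])<.03)&(P[:,2]>.14); print(P[k].max(0),P[k].min(0))
```

```text
t 11.75 pos [0.4679 0.0231 0.1544] w 0.0424 F [0.61 0.58 1.03]
[[-0.921, 0.37, -0.12], [0.111, -0.045, -0.993], [-0.373, -0.928, 0.0]] [-0.03  0.18  2.17 -0.08  0.41  1.73]
269 [0.49318018 0.01668586 0.10721405] [0.48992504 0.00981734 0.07102768] [0.50494083 0.02301363 0.10799248]
4114 yaw -0.115244865 0.13740007184541372 [0.55878319 0.00971529] [0.49053886 0.0176151 ]
[0.58737706 0.01117621 0.16054852] [0.56517204 0.00451521 0.14022175]
```

View pics/w6.png

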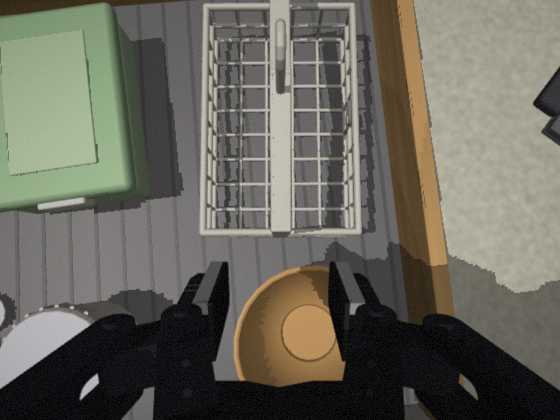

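Run:
```python
from kin import *
t=target([.4935,.0172,.091],-.116,np.radians(68)); T=toolT(); print((T[:3,:3].T@(t[:3,3]-T[:3,3])*1000).round(1), np.degrees(R.from_matrix(T[:3,:3].T@t[:3,:3]).as_rotvec()).round(2), ik(t)[0])
```

```text
[-0.5 87.6  2.1] [-0.13 -0.26  0.11] [-0.04599536  0.36590419  2.18027405 -0.12376634  0.21388013  1.75669241]
```

Call:
servo_tool([
  {"claw": 0.5,"dx": 0,"dy": 20,"dz": 1,"ax": 0,"ay": 0,"az": 0},
  {"claw": 0.5,"dx": 0,"dy": 20,"dz": 1,"ax": 0,"ay": 0,"az": 0},
  {"claw": 0.5,"dx": 0,"dy": 18,"dz": 0,"ax": 0,"ay": 0,"az": 0},
  {"claw": 0.5,"dx": 0,"dy": 15,"dz": 0,"ax": 0,"ay": 0,"az": 0},
  {"claw": 0.5,"dx": -0.5,"dy": 14,"dz": 0,"ax": 0,"ay": 0,"az": 0},
  {"claw": 0.5,"dx": 0,"dy": 0,"dz": 0,"ax": 0,"ay": 0,"az": 0},
], grip_force=100)

```text
t: 12.4
position: [0.5, 0.0157, 0.0724]
ee_rot: [-0.091, -0.176, -0.685, 0.701]
ft_force: [-0.4, -0.6, -0.4]
grip_width: 0.0425
```

Call:
servo_tool([
  {"claw": 1,"dx": 0,"dy": 0,"dz": 0,"ax": 0,"ay": 0,"az": 0},
  {"claw": 1,"dx": 0,"dy": 0,"dz": 0,"ax": 0,"ay": 0,"az": 0},
  {"claw": 1,"dx": 0,"dy": 0,"dz": 0,"ax": 0,"ay": 0,"az": 0},
  {"claw": 1,"dx": 0,"dy": 0,"dz": 0,"ax": 0,"ay": 0,"az": 0},
  {"claw": 1,"dx": 0,"dy": 0,"dz": 0,"ax": 0,"ay": 0,"az": 0},
])

```text
t: 12.9
position: [0.5001, 0.0165, 0.0741]
ee_rot: [-0.092, -0.176, -0.685, 0.701]
ft_force: [-4.0, -3.6, 8.3]
grip_width: 0.01
```

Run:
```python
from kin import *
info(); z=cap('wrist','w7')
```

```text
t 12.9 pos [0.5001 0.0165 0.0741] w 0.01 F [-4.04 -3.57  8.27]
[[-0.921, 0.37, -0.121], [0.112, -0.045, -0.993], [-0.373, -0.928, 0.0]] [-0.04  0.4   2.15 -0.14  0.21  1.78]
```

View pics/w7.png

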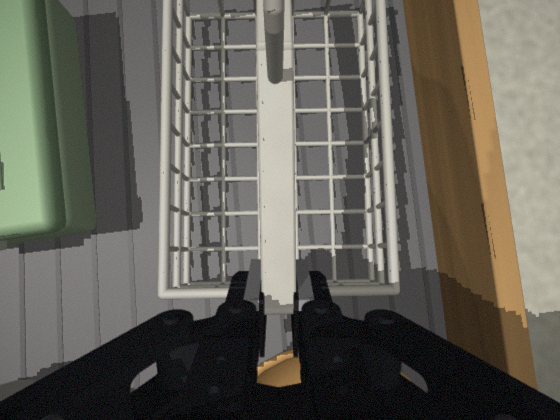

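Call:
servo_tool([
  {"claw": 1,"dx": -3,"dy": -7,"dz": 0,"ax": 0,"ay": 0,"az": 0},
  {"claw": 1,"dx": -4,"dy": -11,"dz": 0,"ax": 0,"ay": 0,"az": 0},
  {"claw": 1,"dx": -6,"dy": -15,"dz": 0,"ax": 0,"ay": 0,"az": 0},
  {"claw": 1,"dx": -9,"dy": -22,"dz": 0,"ax": 0,"ay": 0,"az": 0},
  {"claw": 1,"dx": -10,"dy": -25,"dz": 0,"ax": 0,"ay": 0,"az": 0},
  {"claw": 1,"dx": -10,"dy": -25,"dz": 0,"ax": 0,"ay": 0,"az": 0},
  {"claw": 1,"dx": -8,"dy": -20,"dz": 0,"ax": 0,"ay": 0,"az": 0},
])

```text
t: 13.65
position: [0.4997, 0.017, 0.2097]
ee_rot: [-0.092, -0.176, -0.685, 0.701]
ft_force: [-0.5, 0.4, -2.1]
grip_width: 0.0102
```

Run:
```python
from kin import *
info()
cap('wrist','w8')
c=np.array([.495,-.389]); ry=-.788; n=np.array([np.cos(ry),np.sin(ry)])
T0=toolT(); print('th',np.degrees(np.arcsin(-T0[2,1])),'yaw',np.arctan2(T0[0,2],-T0[1,2]))
Rn=target([0,0,0],ry,np.radians(68.1))[:3,:3]
t=np.eye(4); t[:3,:3]=Rn
t[:3,3]=np.r_[c-(.085+.19)*n,.11+.078]+.019*Rn[:,1]; print(t[:3,3],ik(t)[0])
rows(t,claw=1,vmax=40)
```

```text
t 13.65 pos [0.4997 0.017  0.2097] w 0.0102 F [-0.54  0.41 -2.07]
[[-0.921, 0.37, -0.12], [0.111, -0.045, -0.993], [-0.372, -0.928, -0.0]] [-0.04  0.14  2.05 -0.05  0.58  1.69]
th 67.86642641907036 yaw -0.12021654371169464
[ 0.30605028 -0.19906448  0.17037111] [-0.67311181 -0.10666818  2.4054879  -0.09556155  0.46465881  1.76294068]
[{"claw": 1, "dx": 21, "dy": -3, "dz": 30, "ax": 2, "ay": 4, "az": 0}, {"claw": 1, "dx": 20, "dy": -2, "dz": 31, "ax": 2, "ay": 5, "az": 0}, {"claw": 1, "dx": 16, "dy": -1, "dz": 33, "ax": 1, "ay": 4, "az": 0}, {"claw": 1, "dx": 14, "dy": 0, "dz": 34, "ax": 2, "ay": 5, "az": 0}, {"claw": 1, "dx": 12, "dy": 1, "dz": 35, "ax": 2, "ay": 4, "az": 0}, {"claw": 1, "dx": 8, "dy": 2, "dz": 35, "ax": 2, "ay": 5, "az": 0}, {"claw": 1, "dx": 6, "dy": 4, "dz": 37, "ax": 2, "ay": 4, "az": 0}, {"claw": 1, "dx": 3, "dy": 4, "dz": 36, "ax": 1, "ay": 4, "az": 0}]
```

View pics/w8.png

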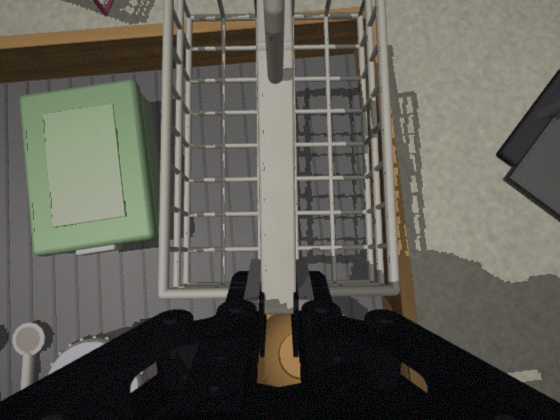

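Call:
servo_tool([
  {"claw": 1,"dx": 12,"dy": -1,"dz": 16,"ax": 0,"ay": 0,"az": 0},
  {"claw": 1,"dx": 16,"dy": -1,"dz": 28,"ax": 2,"ay": 4,"az": 0},
  {"claw": 1,"dx": 16,"dy": -1,"dz": 31,"ax": 2,"ay": 5,"az": 0},
  {"claw": 1,"dx": 16,"dy": -1,"dz": 33,"ax": 1,"ay": 4,"az": 0},
  {"claw": 1,"dx": 14,"dy": 0,"dz": 34,"ax": 2,"ay": 5,"az": 0},
  {"claw": 1,"dx": 12,"dy": 1,"dz": 35,"ax": 2,"ay": 4,"az": 0},
  {"claw": 1,"dx": 8,"dy": 2,"dz": 35,"ax": 2,"ay": 5,"az": 0},
  {"claw": 1,"dx": 6,"dy": 4,"dz": 37,"ax": 2,"ay": 4,"az": 0},
])

```text
t: 14.5
position: [0.3237, -0.1867, 0.168]
ee_rot: [0.116, -0.366, -0.601, 0.701]
ft_force: [0.7, -0.2, -2.0]
grip_width: 0.0099
```

```bash
cat > pl.py <<'E'
from kin import *
import sys
# args: x y z(origin) : go to basket rack pose
info()
c=np.array([.495,-.389]); ry=-.788; n=np.array([np.cos(ry),np.sin(ry)]); u=np.array([-n[1],n[0]])
x,y,zz=[float(a) for a in sys.argv[1:4]]; vm=float(sys.argv[4]) if len(sys.argv)>4 else 40
T0=toolT(); g=T0[:3,3]-.019*T0[:3,1]
print('grip rack',((g[:2]-c)@n).round(4),((g[:2]-c)@u).round(4),g[2].round(4),'th',np.degrees(np.arcsin(-T0[2,1])).round(2),'yaw',np.arctan2(T0[0,2],-T0[1,2]).round(4),'roll',T0[2,2].round(4))
Rn=target([0,0,0],ry,np.radians(67.9))[:3,:3]
t=np.eye(4); t[:3,:3]=Rn
t[:3,3]=np.r_[c+(x-.085)*n+y*u,zz+.0787]+.019*Rn[:,1]; print(t[:3,3],ik(t)[0])
rows(t,claw=1,vmax=vm,dm=.5,da=.5)
E
python3 pl.py -.19 0 .11
```

```text
t 14.5 pos [ 0.3237 -0.1867  0.168 ] w 0.0099 F [ 0.65 -0.23 -1.99]
[[-0.706, 0.277, -0.652], [0.602, -0.25, -0.758], [-0.373, -0.928, 0.009]] [-0.62 -0.03  2.36 -0.1   0.43  1.75]
grip rack -0.2713 0.0208 0.1856 th 68.09 yaw -0.7104 roll 0.0094
[ 0.30609365 -0.19910807  0.17109596] [-0.67278525 -0.10930357  2.4064818  -0.09701044  0.46289023  1.76446871]
[{"claw": 1, "dx": 4, "dy": -4.5, "dz": 21, "ax": 1, "ay": 4.5, "az": 0}]
```

Call:
servo_tool([
  {"claw": 1,"dx": 4,"dy": -4.5,"dz": 21,"ax": 1,"ay": 4.5,"az": 0},
  {"claw": 1,"dx": 0,"dy": 0,"dz": 0,"ax": 0,"ay": 0,"az": 0},
])

```text
t: 14.7
position: [0.3055, -0.1993, 0.1708]
ee_rot: [0.144, -0.392, -0.59, 0.691]
ft_force: [0.4, 1.3, -2.0]
grip_width: 0.0096
```

```bash
python3 pl.py -.13 0 .064 20
```

```text
t 14.7 pos [ 0.3055 -0.1993  0.1708] w 0.0096 F [ 0.41  1.28 -1.97]
[[-0.651, 0.264, -0.711], [0.661, -0.262, -0.703], [-0.372, -0.928, -0.004]] [-0.68 -0.06  2.38 -0.09  0.44  1.76]
grip rack -0.2752 -0.0006 0.1885 th 68.14 yaw -0.7914 roll -0.0039
[ 0.34840952 -0.24164472  0.12509596] [-0.69385772  0.12046491  2.33036418 -0.11672122  0.30856031  1.76931346]
[{"claw": 1, "dx": -9.5, "dy": 16, "dz": 0, "ax": 0, "ay": 0, "az": 0}, {"claw": 1, "dx": -10, "dy": 16.5, "dz": -0.5, "ax": 0, "ay": 0, "az": 0}, {"claw": 1, "dx": -9.5, "dy": 16, "dz": 0, "ax": 0, "ay": 0, "az": 0}, {"claw": 1, "dx": -10, "dy": 16.5, "dz": 0, "ax": 0, "ay": -0.5, "az": 0}]
```

Call:
servo_tool([
  {"claw": 1,"dx": -9.5,"dy": 16,"dz": 0,"ax": 0,"ay": 0,"az": 0},
  {"claw": 1,"dx": -10,"dy": 16.5,"dz": -0.5,"ax": 0,"ay": 0,"az": 0},
  {"claw": 1,"dx": -9.5,"dy": 16,"dz": 0,"ax": 0,"ay": 0,"az": 0},
  {"claw": 1,"dx": -10,"dy": 16.5,"dz": 0,"ax": 0,"ay": -0.5,"az": 0},
  {"claw": 1,"dx": 0,"dy": 0,"dz": 0,"ax": 0,"ay": 0,"az": 0},
  {"claw": 1,"dx": 0,"dy": 0,"dz": 0,"ax": 0,"ay": 0,"az": 0},
])

```text
t: 15.3
position: [0.3502, -0.2403, 0.125]
ee_rot: [0.139, -0.387, -0.592, 0.693]
ft_force: [-0.4, 1.3, -2.1]
grip_width: 0.0099
```

```bash
python3 pl.py -.13 0 .064 20
python3 - <<'E'
from kin import *
for n in ('wrist','top','scene'): cap(n,n+'9')
s=load('scene9'); cv2.imwrite('pics/s9.png',cv2.resize(s['p'][90:240,200:350,::-1],None,fx=4,fy=4,interpolation=cv2.INTER_CUBIC))
E
```

```text
t 15.3 pos [ 0.3502 -0.2403  0.125 ] w 0.0099 F [-0.43  1.29 -2.12]
[[-0.661, 0.265, -0.702], [0.651, -0.261, -0.713], [-0.372, -0.928, -0.0]] [-0.69  0.17  2.3  -0.11  0.29  1.76]
grip rack -0.2146 0.0021 0.1426 th 68.17 yaw -0.7777 roll -0.0002
[ 0.34840952 -0.24164472  0.12509596] [-0.69385772  0.12046491  2.33036418 -0.11672122  0.30856031  1.76931346]
[{"claw": 1, "dx": 0, "dy": 0, "dz": 2, "ax": 0, "ay": 0.5, "az": 0.5}]
```

View pics/s9.png

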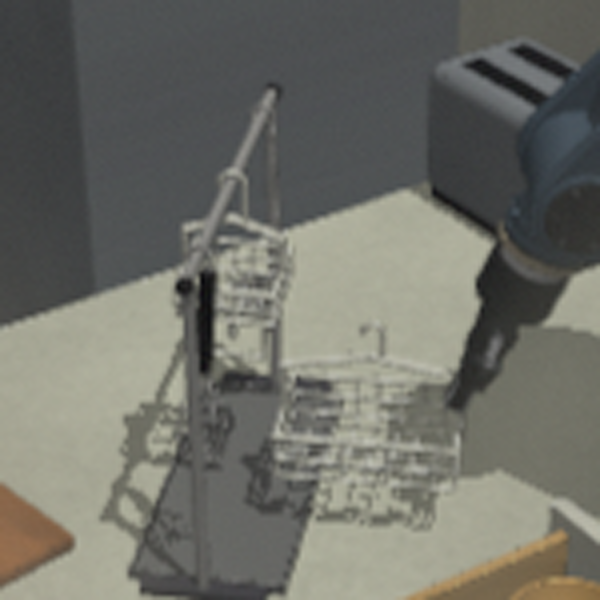

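View pics/wrist9.png

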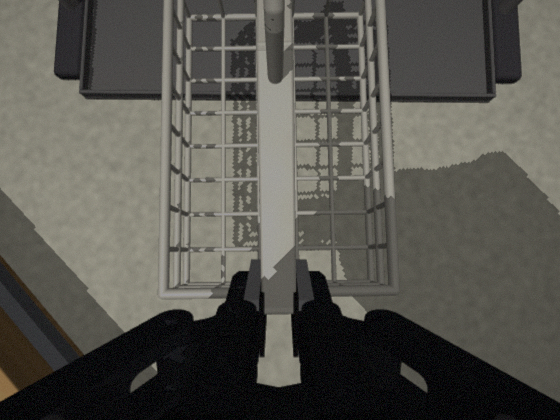

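```bash
cat > m.py <<'E'
from kin import *
import sys
c=np.array([.495,-.389]); ry=-.788; n=np.array([np.cos(ry),np.sin(ry)]); u=np.array([-n[1],n[0]])
def rackP(tag):
    P=cloud(load(tag)).reshape(-1,3); P=P[~np.isnan(P[:,0])]
    return np.stack([(P[:,:2]-c)@n,(P[:,:2]-c)@u,P[:,2]],-1)
def ln(q,lab):
    if len(q)<15: print(lab,len(q)); return
    l=cv2.fitLine(q[:,:2].astype(np.float32),cv2.DIST_HUBER,0,.01,.01).ravel(); d=l[:2]*np.sign(l[0]); tt=(q[:,:2]-l[2:])@d
    print(lab,len(q),'ang',np.arctan2(d[1],d[0]).round(3),'len',np.ptp(tt).round(4),'mid',(l[2:]+d*(tt.min()+tt.max())/2).round(4),'y@0',(l[3]-l[2]*d[1]/d[0]).round(4))
def rep(i,cx):
  for tag in ('top'+i,'scene'+i):
    Q=rackP(tag); B=lambda a,b,y0,y1,z0,z1: Q[(Q[:,0]>a)&(Q[:,0]<b)&(Q[:,1]>y0)&(Q[:,1]<y1)&(Q[:,2]>z0)&(Q[:,2]<z1)]
    print(tag); ln(B(-.06,.06,-.015,.015,.278,.312),'upper strap')
    q=B(-.07,.07,-.07,.07,.243,.262); print('upper rim n',len(q),'x',np.percentile(q[:,0],[1,99]).round(4),'y',np.percentile(q[:,1],[1,99]).round(4),'z',np.median(q[:,2]).round(4))
    q=B(-.06,.06,-.03,.03,.165,.2); print('loop?',len(q),q.round(3).tolist()[:14])
    ln(B(cx-.1,cx+.1,-.03,.03,.148,.185),'lower strap')
    q=B(cx-.03,cx+.03,-.02,.02,.185,.235); 
    if len(q): print('lower hook',len(q),'x',q[:,0].min().round(4),q[:,0].max().round(4),'y',np.median(q[:,1]).round(4),'z',q[:,2].max().round(4))
if __name__=='__main__': rep(sys.argv[1],float(sys.argv[2]))
E
python3 m.py 9 -.13
```

```text
top9
upper strap 168 ang 0.005 len 0.095 mid [ 0.0017 -0.0005] y@0 -0.0005
upper rim n 275 x [-0.0452  0.0495] y [-0.049   0.0452] z 0.2551
loop? 14 [[0.002, 0.017, 0.198], [0.006, 0.014, 0.191], [0.004, 0.013, 0.191], [0.005, 0.008, 0.186], [0.002, 0.008, 0.183], [0.005, 0.005, 0.186], [0.002, 0.004, 0.182], [0.005, -0.003, 0.185], [0.001, -0.003, 0.185], [0.005, -0.006, 0.186], [0.002, -0.007, 0.185], [0.005, -0.01, 0.187], [0.002, -0.01, 0.184], [0.004, -0.013, 0.19]]
lower strap 338 ang 0.015 len 0.1861 mid [-0.1365  0.0052] y@0 0.0072
lower hook 20 x -0.1401 -0.1188 y 0.0055 z 0.2154
scene9
upper strap 59 ang 0.046 len 0.0935 mid [0.0008 0.0007] y@0 0.0006
upper rim n 83 x [-0.0453  0.0497] y [-0.0527  0.0507] z 0.2525
loop? 12 [[0.023, -0.029, 0.185], [0.019, -0.029, 0.185], [0.002, -0.006, 0.187], [0.005, 0.018, 0.197], [0.003, -0.006, 0.183], [0.003, 0.025, 0.197], [0.005, 0.0, 0.182], [0.002, -0.002, 0.181], [0.005, 0.018, 0.189], [0.001, 0.018, 0.189], [-0.001, 0.03, 0.179], [-0.031, 0.026, 0.171]]
lower strap 130 ang -0.001 len 0.1924 mid [-0.1269  0.0064] y@0 0.0063
lower hook 20 x -0.1409 -0.1176 y 0.0061 z 0.2128
```

```bash
python3 pl.py -.045 -.003 .061 20
```

```text
t 15.45 pos [ 0.3502 -0.2406  0.1257] w 0.0096 F [ 0.68 -0.32 -2.34]
[[-0.661, 0.266, -0.702], [0.651, -0.262, -0.712], [-0.374, -0.928, -0.0]] [-0.69  0.17  2.3  -0.11  0.29  1.76]
grip rack -0.2144 0.002 0.1433 th 68.06 yaw -0.778 roll -0.0004
[ 0.40623018 -0.30402077  0.12209596] [-0.72058586  0.27611931  2.13465983 -0.07463802  0.34677799  1.7034809 ]
[{"claw": 1, "dx": -15.5, "dy": 7, "dz": 1, "ax": 0, "ay": 0, "az": 0}, {"claw": 1, "dx": -15.5, "dy": 7, "dz": 1.5, "ax": 0, "ay": 0, "az": 0}, {"claw": 1, "dx": -15, "dy": 7, "dz": 1, "ax": 0, "ay": 0.5, "az": 0}, {"claw": 1, "dx": -15.5, "dy": 7, "dz": 1, "ax": 0, "ay": 0, "az": 0}, {"claw": 1, "dx": -15.5, "dy": 7, "dz": 1, "ax": 0, "ay": 0, "az": 0}]
```

Call:
servo_tool([
  {"claw": 1,"dx": -13,"dy": 6,"dz": 1,"ax": 0,"ay": 0.5,"az": 0},
  {"claw": 1,"dx": -15.5,"dy": 7,"dz": 1.5,"ax": 0,"ay": 0,"az": 0},
  {"claw": 1,"dx": -15,"dy": 7,"dz": 1,"ax": 0,"ay": 0,"az": 0},
  {"claw": 1,"dx": -15.5,"dy": 7,"dz": 1,"ax": 0,"ay": 0,"az": 0},
  {"claw": 1,"dx": -13,"dy": 6,"dz": 1,"ax": 0,"ay": 0,"az": 0},
  {"claw": 1,"dx": 0,"dy": 0,"dz": 0,"ax": 0,"ay": 0,"az": 0},
  {"claw": 1,"dx": 0,"dy": 0,"dz": 0,"ax": 0,"ay": 0,"az": 0},
])

```text
t: 16.15
position: [0.402, -0.3003, 0.1215]
ee_rot: [0.142, -0.391, -0.591, 0.691]
ft_force: [0.2, 0.3, -2.0]
grip_width: 0.0098
```

```bash
python3 pl.py .003 -.003 .061 12
python3 - <<'E'
from kin import *
for n in ('wrist','top','scene'): cap(n,n+'10')
s=load('scene10'); cv2.imwrite('pics/s10.png',cv2.resize(s['p'][90:240,200:350,::-1],None,fx=4,fy=4,interpolation=cv2.INTER_CUBIC))
import m; m.rep('10',-.05)
E
```

```text
t 16.15 pos [ 0.402  -0.3003  0.1215] w 0.0098 F [ 0.25  0.32 -1.98]
[[-0.654, 0.266, -0.708], [0.658, -0.262, -0.706], [-0.373, -0.928, -0.004]] [-0.72  0.3   2.12 -0.06  0.34  1.69]
grip rack -0.1356 -0.0034 0.1392 th 68.11 yaw -0.7865 roll -0.0036
[ 0.44008288 -0.33805009  0.12209596] [-0.72764791  0.35647262  2.01463723 -0.06030506  0.38603406  1.68260066]
[{"claw": 1, "dx": -10, "dy": 4, "dz": 0, "ax": 0, "ay": 0, "az": 0}, {"claw": 1, "dx": -10, "dy": 4, "dz": 0, "ax": 0, "ay": 0, "az": 0}, {"claw": 1, "dx": -10, "dy": 3.5, "dz": 0, "ax": 0, "ay": 0, "az": 0}, {"claw": 1, "dx": -10, "dy": 4, "dz": 0, "ax": 0, "ay": 0, "az": 0}, {"claw": 1, "dx": -10, "dy": 4, "dz": -0.5, "ax": 0, "ay": 0, "az": 0}]
top10
upper strap 170 ang 0.014 len 0.0957 mid [ 0.0021 -0.0009] y@0 -0.001
upper rim n 273 x [-0.0454  0.0495] y [-0.0484  0.0456] z 0.2551
loop? 60 [[0.007, 0.014, 0.187], [0.004, 0.012, 0.19], [0.005, 0.008, 0.187], [0.001, 0.008, 0.188], [0.004, 0.005, 0.189], [0.001, 0.005, 0.188], [0.004, -0.001, 0.166], [0.005, -0.002, 0.188], [0.002, -0.003, 0.185], [0.005, -0.006, 0.186], [-0.01, 0.005, 0.168], [0.002, -0.007, 0.183], [0.005, -0.01, 0.185], [-0.004, -0.004, 0.165]]
lower strap 267 ang 0.009 len 0.1849 mid [-0.0568  0.0003] y@0 0.0008
lower hook 45 x -0.0628 -0.0221 y 0.0 z 0.2344
scene10
upper strap 58 ang -0.053 len 0.0929 mid [ 0.002 -0.001] y@0 -0.0009
upper rim n 80 x [-0.0461  0.0501] y [-0.0536  0.0518] z 0.2525
loop? 31 [[-0.041, -0.001, 0.199], [-0.044, -0.003, 0.198], [-0.055, -0.008, 0.197], [-0.06, -0.004, 0.2], [0.004, -0.014, 0.183], [-0.041, 0.001, 0.196], [-0.059, -0.005, 0.194], [0.005, 0.015, 0.196], [0.001, -0.001, 0.186], [-0.041, -0.001, 0.19], [0.006, 0.014, 0.191], [0.003, 0.01, 0.188], [0.002, -0.004, 0.18], [-0.06, -0.002, 0.188]]
lower strap 100 ang -0.087 len 0.1678 mid [-0.0635 -0.0002] y@0 -0.0058
lower hook 29 x -0.061 -0.0218 y 0.0007 z 0.2318
```

View pics/s10.png

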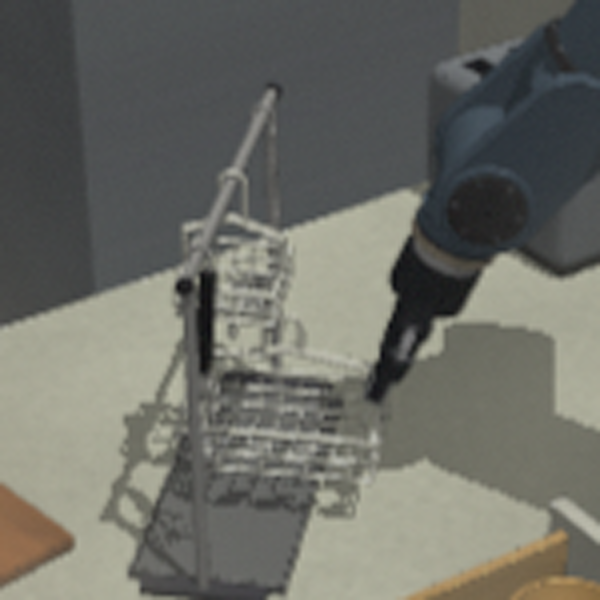

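View pics/wrist10.png

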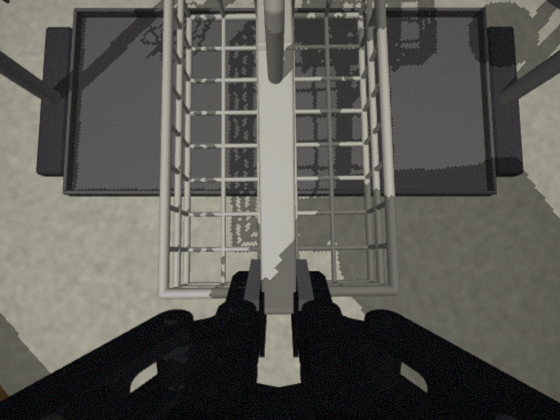

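Run:
```python
from m import *
for t in ('top10','scene10'):
    Q=rackP(t); q=Q[(Q[:,0]>-.065)&(Q[:,0]<-.0385)&(abs(Q[:,1])<.012)&(Q[:,2]>.16)&(Q[:,2]<.225)]; q=q[np.argsort(-q[:,2])]; print(t,q[:14].round(3).tolist())
```

```text
top10 [[-0.043, 0.009, 0.224], [-0.042, 0.005, 0.223], [-0.051, -0.001, 0.211], [-0.053, -0.002, 0.21], [-0.049, -0.003, 0.208], [-0.047, -0.001, 0.208], [-0.056, -0.003, 0.207], [-0.045, -0.003, 0.207], [-0.048, 0.001, 0.207], [-0.045, 0.001, 0.207], [-0.052, 0.0, 0.206], [-0.054, -0.002, 0.205], [-0.055, 0.0, 0.203], [-0.042, -0.002, 0.203]]
scene10 [[-0.043, 0.004, 0.224], [-0.044, 0.01, 0.224], [-0.044, -0.008, 0.222], [-0.054, 0.004, 0.208], [-0.057, 0.002, 0.207], [-0.05, 0.003, 0.207], [-0.045, 0.001, 0.205], [-0.06, -0.004, 0.2], [-0.041, -0.001, 0.199], [-0.044, -0.003, 0.198], [-0.055, -0.008, 0.197], [-0.041, 0.001, 0.196], [-0.061, 0.004, 0.196], [-0.059, -0.005, 0.194]]
```

Call:
servo_tool([
  {"claw": 1,"dx": -9,"dy": 3.5,"dz": 0,"ax": 0,"ay": 0,"az": 0},
  {"claw": 1,"dx": -10,"dy": 4,"dz": 0,"ax": 0,"ay": 0,"az": 0},
  {"claw": 1,"dx": -10,"dy": 4,"dz": 0,"ax": 0,"ay": 0,"az": 0},
  {"claw": 1,"dx": -7,"dy": 3,"dz": 0,"ax": 0,"ay": 0,"az": 0},
  {"claw": 1,"dx": 0,"dy": 0,"dz": 0,"ax": 0,"ay": 0,"az": 0},
])

```text
t: 16.8
position: [0.4307, -0.3292, 0.1214]
ee_rot: [0.142, -0.391, -0.591, 0.691]
ft_force: [-1.7, 0.7, -2.3]
grip_width: 0.01
```

```bash
python3 pl.py .003 -.003 .061 12
```

```text
t 16.8 pos [ 0.4307 -0.3292  0.1214] w 0.01 F [-1.68  0.71 -2.27]
[[-0.654, 0.266, -0.708], [0.658, -0.262, -0.706], [-0.374, -0.928, -0.004]] [-0.73  0.36  2.03 -0.05  0.37  1.67]
grip rack -0.0949 -0.0035 0.139 th 68.06 yaw -0.7867 roll -0.0036
[ 0.44008288 -0.33805009  0.12209596] [-0.72764791  0.35647262  2.01463723 -0.06030506  0.38603406  1.68260066]
[{"claw": 1, "dx": -6, "dy": 2, "dz": 0, "ax": 0, "ay": 0, "az": 0}, {"claw": 1, "dx": -6, "dy": 2, "dz": -0.5, "ax": 0, "ay": 0, "az": 0}]
```

Run:
```python
from kin import *
info()
for n in ('top','scene'): cap(n,n+'11')
info()
s=load('scene11'); cv2.imwrite('pics/s11.png',cv2.resize(s['p'][135:215,230:310,::-1],None,fx=7,fy=7,interpolation=cv2.INTER_CUBIC))
import m; m.rep('11',-.01)
```

```text
t 16.8 pos [ 0.4307 -0.3292  0.1214] w 0.01 F [-1.68  0.71 -2.27]
[[-0.654, 0.266, -0.708], [0.658, -0.262, -0.706], [-0.374, -0.928, -0.004]] [-0.73  0.36  2.03 -0.05  0.37  1.67]
t 16.9 pos [ 0.4298 -0.3282  0.1211] w 0.0099 F [-1.42  0.62 -2.13]
[[-0.654, 0.265, -0.708], [0.658, -0.261, -0.706], [-0.372, -0.928, -0.004]] [-0.73  0.36  2.03 -0.05  0.37  1.67]
top11
upper strap 168 ang 0.012 len 0.0955 mid [ 0.0013 -0.0009] y@0 -0.0009
upper rim n 273 x [-0.0452  0.0492] y [-0.0488  0.0454] z 0.2552
loop? 89 [[0.037, 0.005, 0.165], [0.037, 0.001, 0.166], [0.029, 0.005, 0.166], [0.023, 0.003, 0.167], [0.031, -0.004, 0.168], [0.033, -0.006, 0.167], [0.006, 0.014, 0.19], [0.019, 0.004, 0.168], [0.021, 0.002, 0.168], [0.004, 0.012, 0.189], [0.016, 0.003, 0.166], [0.017, 0.002, 0.167], [0.023, -0.004, 0.168], [0.005, 0.008, 0.185]]
lower strap 204 ang -0.017 len 0.174 mid [-0.023   0.0011] y@0 0.0007
lower hook 77 x -0.0333 0.0182 y 0.0068 z 0.2281
scene11
upper strap 60 ang 0.044 len 0.0942 mid [0.0008 0.0003] y@0 0.0003
upper rim n 81 x [-0.0457  0.0502] y [-0.0533  0.051 ] z 0.2521
loop? 39 [[0.022, -0.026, 0.187], [-0.002, -0.005, 0.198], [-0.017, -0.005, 0.194], [-0.022, -0.002, 0.197], [0.001, 0.0, 0.192], [-0.003, 0.002, 0.193], [0.004, 0.02, 0.199], [0.004, -0.01, 0.18], [-0.019, 0.002, 0.19], [-0.02, -0.011, 0.182], [0.004, 0.021, 0.195], [0.004, 0.003, 0.184], [0.003, -0.007, 0.178], [-0.019, 0.002, 0.186]]
lower strap 102 ang -0.073 len 0.186 mid [-0.0157  0.0004] y@0 -0.0008
lower hook 37 x -0.0322 0.0193 y 0.0019 z 0.226
```

View pics/s11.png

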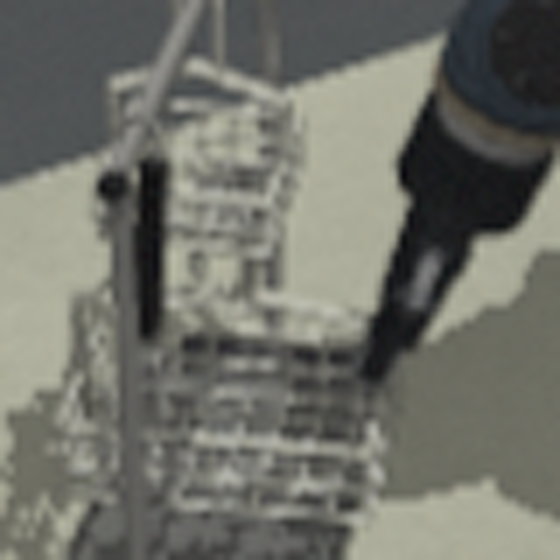

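Call:
servo_tool([
  {"claw": 1,"dx": -4,"dy": 1.5,"dz": 0,"ax": 0,"ay": 0,"az": 0},
  {"claw": 1,"dx": -4,"dy": 1.5,"dz": 0,"ax": 0,"ay": 0,"az": 0},
  {"claw": 1,"dx": -4.5,"dy": 2,"dz": 0,"ax": 0,"ay": 0,"az": 0},
  {"claw": 1,"dx": 0,"dy": 0,"dz": 0,"ax": 0,"ay": 0,"az": 0},
  {"claw": 1,"dx": 0,"dy": 0,"dz": 0,"ax": 0,"ay": 0,"az": 0},
])

```text
t: 17.4
position: [0.4394, -0.3378, 0.1214]
ee_rot: [0.142, -0.391, -0.591, 0.691]
ft_force: [0.0, 0.1, -3.1]
grip_width: 0.0098
```

```bash
python3 - <<'E'
from kin import *
info()
for n in ('top','scene'): cap(n,n+'12')
info()
import m; m.rep('12',.003)
E
python3 pl.py .003 -.003 .041 5
```

```text
t 17.4 pos [ 0.4394 -0.3378  0.1214] w 0.0098 F [ 0.02  0.1  -3.08]
[[-0.654, 0.266, -0.708], [0.658, -0.262, -0.706], [-0.373, -0.928, -0.004]] [-0.73  0.38  2.   -0.05  0.38  1.67]
t 17.5 pos [ 0.4393 -0.3377  0.1213] w 0.0097 F [ 0.02  0.45 -1.61]
[[-0.654, 0.266, -0.708], [0.658, -0.262, -0.706], [-0.373, -0.928, -0.004]] [-0.73  0.38  2.   -0.05  0.38  1.67]
top12
upper strap 168 ang 0.015 len 0.0958 mid [ 0.0021 -0.0009] y@0 -0.001
upper rim n 272 x [-0.0451  0.0494] y [-0.0483  0.0453] z 0.2554
loop? 69 [[0.057, 0.005, 0.166], [0.037, 0.002, 0.167], [0.031, 0.003, 0.167], [0.033, 0.002, 0.167], [0.029, 0.001, 0.166], [0.022, 0.004, 0.172], [0.03, -0.004, 0.169], [0.002, 0.017, 0.199], [0.006, 0.014, 0.189], [0.017, 0.004, 0.174], [0.021, 0.002, 0.169], [0.005, 0.012, 0.187], [0.015, 0.004, 0.168], [0.017, 0.002, 0.169]]
lower strap 196 ang -0.008 len 0.1871 mid [-0.0032  0.0016] y@0 0.0016
lower hook 80 x -0.0266 0.024 y 0.0058 z 0.2277
scene12
upper strap 59 ang 0.05 len 0.0947 mid [0.0012 0.001 ] y@0 0.001
upper rim n 79 x [-0.0452  0.0501] y [-0.054  0.051] z 0.2526
loop? 4
[... 398 characters left out ...]
 0.0025
lower hook 32 x -0.024 0.0164 y -0.0007 z 0.2268
t 17.5 pos [ 0.4393 -0.3377  0.1213] w 0.0097 F [ 0.02  0.45 -1.61]
[[-0.654, 0.266, -0.708], [0.658, -0.262, -0.706], [-0.373, -0.928, -0.004]] [-0.73  0.38  2.   -0.05  0.38  1.67]
grip rack -0.0827 -0.0034 0.139 th 68.11 yaw -0.7866 roll -0.0036
[ 0.44008288 -0.33805009  0.10209596] [-0.72764791  0.39183498  2.02781927 -0.06856572  0.33758997  1.69143056]
[{"claw": 1, "dx": 1.5, "dy": 4.5, "dz": 0, "ax": 0, "ay": 0, "az": 0}, {"claw": 1, "dx": 1.5, "dy": 4.5, "dz": 0, "ax": 0, "ay": 0, "az": 0}, {"claw": 1, "dx": 2, "dy": 4.5, "dz": 0, "ax": 0, "ay": 0, "az": 0}, {"claw": 1, "dx": 1.5, "dy": 4.5, "dz": 0, "ax": 0, "ay": 0, "az": 0}]
```

Call:
servo_tool([
  {"claw": 1,"dx": 1.5,"dy": 4.5,"dz": 0,"ax": 0,"ay": 0,"az": 0},
  {"claw": 1,"dx": 2,"dy": 4.5,"dz": 0,"ax": 0,"ay": 0,"az": 0},
  {"claw": 1,"dx": 2,"dy": 4.5,"dz": 0,"ax": 0,"ay": 0,"az": 0},
  {"claw": 1,"dx": 1.5,"dy": 3,"dz": 0,"ax": 0,"ay": 0,"az": 0},
  {"claw": 1,"dx": 0,"dy": 0,"dz": 0,"ax": 0,"ay": 0,"az": 0},
])

```text
t: 18.0
position: [0.4394, -0.3377, 0.1033]
ee_rot: [0.142, -0.391, -0.591, 0.692]
ft_force: [0.6, -0.5, -0.6]
grip_width: 0.0103
```

Call:
servo_tool([
  {"claw": 1,"dx": 1,"dy": 2,"dz": 0,"ax": 0,"ay": 0,"az": 0},
  {"claw": 1,"dx": 0,"dy": 0,"dz": 0,"ax": 0,"ay": 0,"az": 0},
])

```text
t: 18.2
position: [0.4397, -0.338, 0.1019]
ee_rot: [0.141, -0.392, -0.59, 0.692]
ft_force: [0.0, -0.3, 5.2]
grip_width: 0.0103
```

```bash
python3 - <<'E'
from kin import *
info()
for n in ('top','scene'): cap(n,n+'13')
info()
import m; m.rep('13',.003)
E
python3 pl.py .003 -.003 .041 5
```

```text
t 18.2 pos [ 0.4397 -0.338   0.1019] w 0.0103 F [ 0.04 -0.3   5.16]
[[-0.654, 0.267, -0.708], [0.657, -0.263, -0.706], [-0.375, -0.927, -0.004]] [-0.73  0.42  2.01 -0.05  0.33  1.67]
t 18.3 pos [ 0.4396 -0.3379  0.1019] w 0.0097 F [ 1.51 -0.68  4.32]
[[-0.654, 0.267, -0.708], [0.657, -0.263, -0.706], [-0.375, -0.927, -0.004]] [-0.73  0.42  2.01 -0.05  0.33  1.67]
top13
upper strap 168 ang 0.009 len 0.0944 mid [ 0.0013 -0.0005] y@0 -0.0005
upper rim n 273 x [-0.0452  0.0493] y [-0.048   0.0453] z 0.2548
loop? 15 [[0.005, 0.012, 0.188], [0.005, 0.008, 0.186], [0.005, 0.005, 0.186], [0.011, -0.001, 0.185], [0.007, -0.001, 0.185], [0.008, -0.002, 0.189], [0.006, -0.003, 0.184], [-0.001, -0.0, 0.189], [0.005, -0.006, 0.186], [-0.005, -0.001, 0.188], [-0.003, -0.002, 0.19], [0.006, -0.011, 0.183], [-0.008, -0.002, 0.182], [-0.006, -0.003, 0.186]]
lower strap 93 ang -0.159 len 0.141 mid [-0.0275  0.0062] y@0 0.0018
lower hook 77 x -0.0266 0.0247 y 0.0072 z 0.2291
scene13
upper strap 61 ang 0.074 len 0.0927 mid [0.0003 0.    ] y@0 0.0
upper rim n 83 x [-0.0458  0.0496] y [-0.0519  0.0486] z 
[... 193 characters left out ...]
, 0.195], [0.002, 0.013, 0.191], [0.002, -0.001, 0.182], [-0.002, -0.004, 0.18], [-0.007, 0.001, 0.184], [0.012, 0.005, 0.18], [0.004, 0.021, 0.191]]
lower strap 60 ang -0.133 len 0.1134 mid [-0.039   0.0065] y@0 0.0013
lower hook 23 x -0.025 0.0216 y 0.0032 z 0.2269
t 18.3 pos [ 0.4396 -0.3379  0.1019] w 0.0097 F [ 1.51 -0.68  4.32]
[[-0.654, 0.267, -0.708], [0.657, -0.263, -0.706], [-0.375, -0.927, -0.004]] [-0.73  0.42  2.01 -0.05  0.33  1.67]
grip rack -0.0825 -0.0033 0.1195 th 67.99 yaw -0.7865 roll -0.0037
[ 0.44008288 -0.33805009  0.10209596] [-0.72764791  0.39183498  2.02781927 -0.06856572  0.33758997  1.69143056]
[{"claw": 1, "dx": -0.5, "dy": 0, "dz": 0, "ax": 0, "ay": 0, "az": 0}]
```

Call:
servo_tool([
  {"claw": 1,"dx": -0.5,"dy": -1,"dz": 0,"ax": 0,"ay": 0,"az": 0},
  {"claw": 1,"dx": 0,"dy": 0,"dz": 0,"ax": 0,"ay": 0,"az": 0},
])

```text
t: 18.5
position: [0.4392, -0.3375, 0.1025]
ee_rot: [0.142, -0.391, -0.591, 0.691]
ft_force: [-0.0, -0.6, 2.1]
grip_width: 0.0099
```

Call:
servo_tool([
  {"claw": 1,"dx": 0,"dy": 0,"dz": 0,"ax": 0,"ay": 0,"az": 0},
  {"claw": 0.85,"dx": 0,"dy": 0,"dz": 0,"ax": 0,"ay": 0,"az": 0},
  {"claw": 0.7,"dx": 0,"dy": 0,"dz": 0,"ax": 0,"ay": 0,"az": 0},
  {"claw": 0.5,"dx": 0,"dy": 0,"dz": 0,"ax": 0,"ay": 0,"az": 0},
  {"claw": 0.5,"dx": 0,"dy": 0,"dz": 0,"ax": 0,"ay": 0,"az": 0},
], grip_force=30)

```text
t: 19.0
position: [0.439, -0.3374, 0.1022]
ee_rot: [0.142, -0.391, -0.591, 0.691]
ft_force: [-0.4, -0.5, -0.5]
grip_width: 0.043
```

Run:
```python
from kin import *
info()
for n in ('wrist','top','scene'): cap(n,n+'14')
info()
s=load('scene14'); cv2.imwrite('pics/s14.png',cv2.resize(s['p'][110:235,215:340,::-1],None,fx=4.5,fy=4.5,interpolation=cv2.INTER_CUBIC))
import m; m.rep('14',.003)
```

```text
t 19.0 pos [ 0.439  -0.3374  0.1022] w 0.043 F [-0.37 -0.5  -0.46]
[[-0.654, 0.265, -0.708], [0.658, -0.261, -0.706], [-0.373, -0.928, -0.004]] [-0.73  0.41  2.01 -0.05  0.34  1.67]
t 19.15 pos [ 0.4391 -0.3375  0.1023] w 0.0427 F [-0.62 -0.64 -0.61]
[[-0.654, 0.266, -0.708], [0.658, -0.262, -0.706], [-0.373, -0.928, -0.004]] [-0.73  0.41  2.01 -0.05  0.34  1.67]
top14
upper strap 165 ang 0.012 len 0.0945 mid [ 0.0011 -0.001 ] y@0 -0.001
upper rim n 273 x [-0.0456  0.0492] y [-0.0482  0.0453] z 0.2551
loop? 18 [[0.004, 0.013, 0.191], [0.004, 0.009, 0.188], [0.006, 0.004, 0.181], [0.01, -0.0, 0.189], [0.006, -0.0, 0.191], [0.008, -0.002, 0.191], [0.004, -0.002, 0.191], [-0.002, -0.0, 0.191], [0.006, -0.007, 0.181], [-0.006, 0.0, 0.193], [-0.004, -0.002, 0.191], [0.005, -0.01, 0.187], [-0.009, 0.0, 0.172], [-0.007, -0.002, 0.181]]
lower strap 76 ang -0.226 len 0.1391 mid [-0.0288  0.0079] y@0 0.0013
lower hook 78 x -0.0263 0.0249 y 0.007 z 0.2293
scene14
upper strap 57 ang -0.018 len 0.0952 mid [ 0.0007 -0.    ] y@0 -0.0
upper rim n 75 x [-0.0462  0.0483] y [-0.0516  0.0501] z 0.2526
loop? 30 [[0.006, -0.023, 0.199], [0.0, -0.015, 0.191], [0.003, -0.01, 0.185], [0.005, 0.017, 0.197], [0.001, 0.018, 0.198], [-0.0, 0.007, 0.191], [-0.002, -0.003, 0.186], [-0.005, -0.006, 0.184], [0.005, 0.019, 0.194], [0.001, 0.018, 0.194], [0.001, 0.003, 0.184], [-0.006, -0.003, 0.182], [0.012, 0.004, 0.179], [0.006, 0.014, 0.186]]
lower strap 46 ang -0.244 len 0.1106 mid [-0.0382  0.0103] y@0 0.0008
lower hook 34 x -0.0267 0.0215 y 0.0053 z 0.2266
```

View pics/wrist14.png

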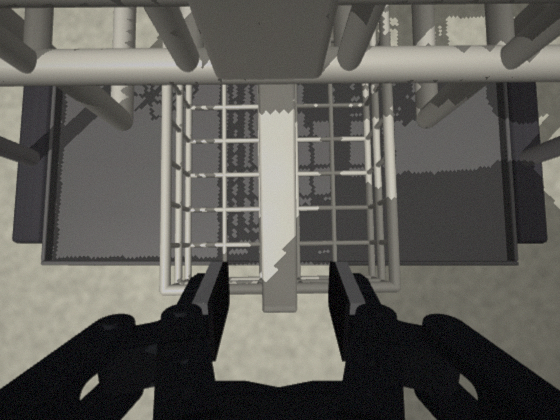

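View pics/s14.png

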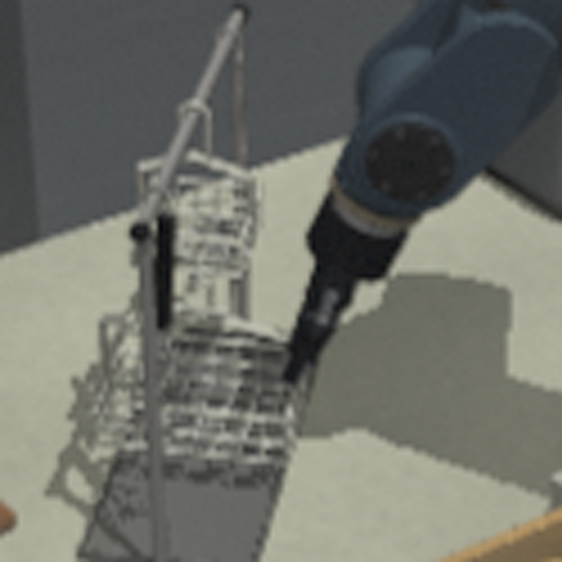

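Call:
servo_tool([
  {"claw": 0.5,"dx": 3,"dy": -6,"dz": 0,"ax": 0,"ay": 0,"az": 0},
  {"claw": 0.5,"dx": 8,"dy": -6,"dz": 0,"ax": 0,"ay": 0,"az": 0},
  {"claw": 0.5,"dx": 14,"dy": -7,"dz": 0,"ax": 0,"ay": 0,"az": 0},
  {"claw": 0.5,"dx": 20,"dy": -10,"dz": 0,"ax": 0,"ay": 0,"az": 0},
  {"claw": 0.5,"dx": 28,"dy": -15,"dz": 0,"ax": 0,"ay": 0,"az": 0},
  {"claw": 0.5,"dx": 28,"dy": -15,"dz": 0,"ax": 0,"ay": 0,"az": 0},
  {"claw": 0.5,"dx": 0,"dy": -25,"dz": 0,"ax": 0,"ay": 0,"az": 0},
  {"claw": 0.5,"dx": 0,"dy": -25,"dz": 0,"ax": 0,"ay": 0,"az": 0},
])

```text
t: 19.95
position: [0.3427, -0.2411, 0.1661]
ee_rot: [0.142, -0.39, -0.591, 0.691]
ft_force: [0.3, -0.3, 0.7]
grip_width: 0.0426
```

Call:
servo_tool([
  {"claw": 0.5,"dx": 0,"dy": 0,"dz": 0,"ax": 0,"ay": 0,"az": 0},
  {"claw": 0.5,"dx": 0,"dy": 0,"dz": 0,"ax": 0,"ay": 0,"az": 0},
  {"claw": 0.5,"dx": 0,"dy": 0,"dz": 0,"ax": 0,"ay": 0,"az": 0},
  {"claw": 0.5,"dx": 0,"dy": 0,"dz": 0,"ax": 0,"ay": 0,"az": 0},
  {"claw": 0.5,"dx": 0,"dy": 0,"dz": 0,"ax": 0,"ay": 0,"az": 0},
  {"claw": 0.5,"dx": 0,"dy": 0,"dz": 0,"ax": 0,"ay": 0,"az": 0},
  {"claw": 0.5,"dx": 0,"dy": 0,"dz": 0,"ax": 0,"ay": 0,"az": 0},
  {"claw": 0.5,"dx": 0,"dy": 0,"dz": 0,"ax": 0,"ay": 0,"az": 0},
])

```text
t: 20.75
position: [0.3441, -0.2425, 0.1657]
ee_rot: [0.142, -0.391, -0.591, 0.691]
ft_force: [0.3, 1.0, -0.5]
grip_width: 0.0425
```

```bash
cat > fin.py <<'E'
from m import *
def fin(i):
    info()
    for n in ('wrist','top','scene'): cap(n,n+i)
    for t in ('top'+i,'scene'+i,'wrist'+i):
        Q=rackP(t); print(t)
        for nm,z0,z1,xr,yr in (('upper rim',.246,.262,.06,.06),('lower rim',.08,.098,.1,.075)):
            q=Q[(abs(Q[:,0])<xr)&(abs(Q[:,1])<yr)&(Q[:,2]>z0)&(Q[:,2]<z1)]
            if len(q)<10: continue
            A=np.c_[q[:,:2],np.ones(len(q))]; s=np.linalg.lstsq(A,q[:,2],rcond=None)[0]
            print(nm,len(q),'x',np.percentile(q[:,0],[1,99]).round(4),'y',np.percentile(q[:,1],[1,99]).round(4),'z',np.median(q[:,2]).round(4),'slope',s[:2].round(3))
    s=load('scene'+i); cv2.imwrite('pics/s%s.png'%i,cv2.resize(s['p'][110:235,215:340,::-1],None,fx=4.5,fy=4.5,interpolation=cv2.INTER_CUBIC))
fin(sys.argv[1])
E
python3 fin.py 15
```

```text
t 20.75 pos [ 0.3441 -0.2425  0.1657] w 0.0425 F [ 0.32  1.01 -0.47]
[[-0.654, 0.266, -0.708], [0.658, -0.262, -0.706], [-0.373, -0.928, -0.004]] [-0.71  0.07  2.27 -0.06  0.42  1.7 ]
top15
upper rim 265 x [-0.0456  0.0494] y [-0.0487  0.0452] z 0.2551 slope [0.014 0.003]
lower rim 239 x [-0.0846  0.0891] y [-0.0602  0.0557] z 0.0904 slope [ 0.02  -0.005]
scene15
upper rim 73 x [-0.0465  0.0474] y [-0.0528  0.0491] z 0.252 slope [-0.002 -0.007]
lower rim 158 x [-0.0841  0.091 ] y [-0.0618  0.0597] z 0.0877 slope [ 0.015 -0.003]
wrist15
lower rim 2627 x [-0.0841 -0.0236] y [-0.0617  0.0527] z 0.0882 slope [ 0.018 -0.003]
```

View pics/s15.png

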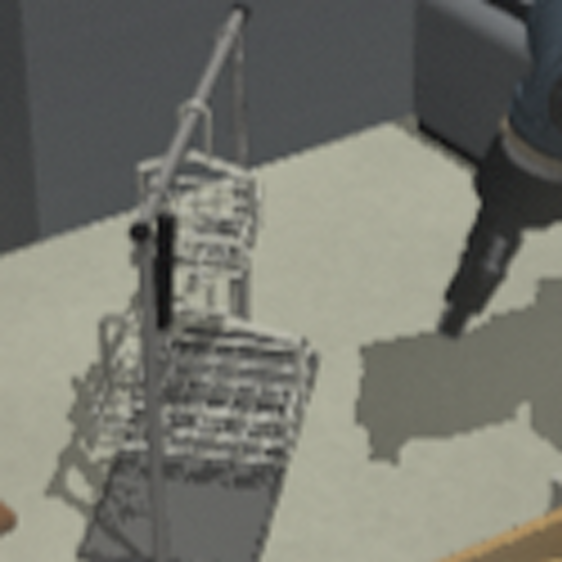

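View pics/wrist15.png

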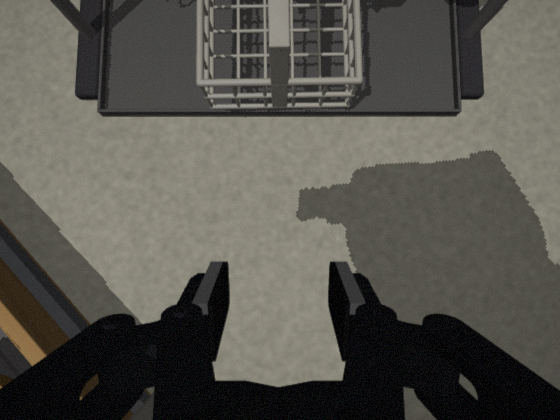

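View pics/top15.png

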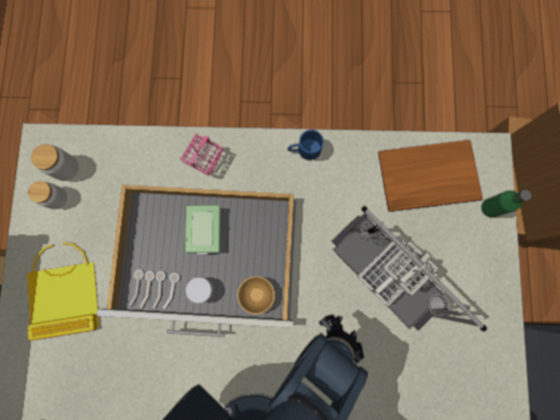

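Call:
servo_tool([
  {"claw": 0.5,"dx": 0,"dy": 0,"dz": 0,"ax": 0,"ay": 0,"az": 0},
  {"claw": 0.5,"dx": 0,"dy": 0,"dz": 0,"ax": 0,"ay": 0,"az": 0},
  {"claw": 0.5,"dx": 0,"dy": 0,"dz": 0,"ax": 0,"ay": 0,"az": 0},
  {"claw": 0.5,"dx": 0,"dy": 0,"dz": 0,"ax": 0,"ay": 0,"az": 0},
  {"claw": 0.5,"dx": 0,"dy": 0,"dz": 0,"ax": 0,"ay": 0,"az": 0},
  {"claw": 0.5,"dx": 0,"dy": 0,"dz": 0,"ax": 0,"ay": 0,"az": 0},
  {"claw": 0.5,"dx": 0,"dy": 0,"dz": 0,"ax": 0,"ay": 0,"az": 0},
  {"claw": 0.5,"dx": 0,"dy": 0,"dz": 0,"ax": 0,"ay": 0,"az": 0},
])

```text
t: 21.7
position: [0.3441, -0.2425, 0.1658]
ee_rot: [0.142, -0.391, -0.591, 0.691]
ft_force: [0.6, -0.2, -0.3]
grip_width: 0.0424
```

```bash
python3 fin.py 16
python3 - <<'E'
from h import *
for n in ('top','scene','wrist'):
    a=load(n+'15');b=load(n+'16'); print(n,(np.abs(a['p'].astype(int)-b['p']).max(-1)>40).sum())
E
```

```text
t 21.7 pos [ 0.3441 -0.2425  0.1658] w 0.0424 F [ 0.6  -0.21 -0.26]
[[-0.654, 0.266, -0.708], [0.658, -0.262, -0.706], [-0.373, -0.928, -0.004]] [-0.71  0.07  2.27 -0.06  0.42  1.7 ]
top16
upper rim 266 x [-0.0454  0.0495] y [-0.0485  0.0455] z 0.2552 slope [ 0.014 -0.   ]
lower rim 231 x [-0.0846  0.089 ] y [-0.0603  0.0567] z 0.09 slope [0.021 0.002]
scene16
upper rim 69 x [-0.0454  0.0474] y [-0.0526  0.0532] z 0.2528 slope [0.014 0.004]
lower rim 150 x [-0.0845  0.0913] y [-0.0644  0.0609] z 0.0884 slope [0.007 0.006]
wrist16
lower rim 2544 x [-0.0843 -0.0236] y [-0.0618  0.0521] z 0.0883 slope [ 0.018 -0.   ]
top 0
scene 0
wrist 28
```

Both baskets hang still and level, and the arm is clear of them. I'm handing the job in.

```bash
python3 -c "
from plant import close_job
print(close_job())"
```

```text
the job is handed in; nothing more can be done
None
```

Both baskets are up. The small one is hooked over the middle of the rail, and the large one is hooked into the loop under it. I handed the job in at about 21.7 s of the 72 s allowed.

Last checks, from pictures taken about 1 s apart with the arm well clear:

- **Level:** both rims slope by no more than about 1.2°. Rim heights are about 253–255 mm (253.5 expected) for the small basket and 88–90 mm (89 expected) for the large one.
- **Still:** no pixel changed noticeably in the top and scene cameras. The wrist camera showed 28 changed pixels, which I did not look into. Its large-basket rim position agreed within 1 mm.
- **Clear of the rack:** the large basket reaches about 60 mm to either side of the rail's middle, with about 45 mm to spare to the whisk and the ladle. It hangs about 30 mm above the drip tray.
- **Hooked in:** the large hook's tip sits about 5 mm below the top of the loop wire, so the wire is caught inside the hook.
- **Left alone:** in the top view the lunch box, pot, bowl and spoons look unmoved, and so does the pink basket.

On my first approach to the small basket, the last joint came up against its range limit, so I switched to a steeper grasp. The highest wrist force I saw in the readings was about 10 N. No check failed.

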